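# Return the short data cartridge through the slot of the returns box

### The arm

A 7-joint arm with a two-finger parallel gripper is mounted at the origin on the work surface; the furniture and walls round the work are solid. World frame = base frame: x ahead of the robot, y to its left, z up, the work surface at z = 0. Lengths are in m, angles in rad, forces in N, time in s.
With the tool pointing down it reaches from about 0.425 to 0.875 m from the base axis. Payload 4.7 kg.
Tool frame: the origin (TCP) lies on the centre line of the jaws, within the pads' length; the fingertips stand 19 mm ahead of it and the grasp point (between the pads) is the TCP (ctrl.nose_length is the distance from the TCP to the fingertips, in m); z points along the fingers, x is the direction in which the jaws open and shut, and the axes are right-handed (so a half turn about z gives the same grasp; the last joint's range is limited). The gripper opens to 87 mm and grips with 3 to 60 N. Pads are 19 mm wide; open, the fingers measure 117 mm over their backs; the gripper's body (75 mm by 190 mm) begins 51 mm behind the grasp point.
Start: joints at [-1.266, 0.321, -0.07, 1.45, 0.023, 1.371, -0.057], TCP at [0.186, 0.623, 0.202] pointing down, gripper open.
Joint ranges: [-2.86, 2.86], [-0.3, 2.09], [-1.38, 1.24], [0.06, 2.45], [-1.56, 4.7], [0.09, 2.05], [-2.69, 2.69]. Speed limits (rad/s): [2.57, 2.57, 3.14, 3.14, 3.14, 3.14, 3.14].

### API

Orientations are given as a rotation vector (axis times angle).
In Python, from bench import ctrl gives the robot as it stands. The module is installed in compiled form; this text tells all that it offers.
- The arm moves only by the shell command python3 -m crank 'ROWS' [OPENING] [FORCE]. ROWS is a JSON object of lists of equal length, an entry for each row: "dp": the shift along the tool's x, y, z in cm, a list of three; "delta_rot": the turn, a rotation vector about the tool's x, y, z in rad, a list of three. In form: {"dp": [[x, y, z], ...], "delta_rot": [[rx, ry, rz], ...]}. A call has exactly 8 rows; each row shifts and turns the commanded pose from where the row before left it, along the tool's axes as they then stand; what a row does not reach is not made up. A row lasts 1/10 s, in which the tool goes at most 50 mm and 8.59 degrees, less where a joint would pass 70% of its speed; a pose out of reach is approached as far as the arm can. A call with a gripper value outside its range is refused whole. OPENING is the finger opening in cm, from 0 to 8.7, set as the call begins (- or left out, the last holds). The fingers move at their own pace and stop on an object; FORCE is the grip in N (left out, the last holds). Time passes only in rows, so rows that do not move let the fingers close, or fill a call up. It gives the time, the measured TCP pose, the force and the opening at its end, in the units of the state.
- ctrl.get_state(): the state, without advancing time (a new reading comes with each control period).
- ctrl.get_image(name): name is "scene" or "top" or "wrist"; returns the picture (400x640x3 uint8, blue, green, red); there is no depth.
- ctrl.camera_info(name): a dict with "camera_matrix" (3x3 intrinsics, pixels), "xyz" and "orientation" of the camera in the world. Camera axes: x right, y down, z forward; pixel columns grow to the right and rows downward; lengths in m; the calibration is good to about 2 mm. A picture is of the moment at which its call begins: read the wrist's pose just before it. camera_info takes no time and is no camera call; for the wrist camera it gives the pose at the moment of the call.
- ctrl.close_job(): hands the job in, once; it reports no verdict.
The state is a dict: "time": time; "joint_positions": joint angles; "qd": joint speeds; "joint_torque": joint torques, N m; "position": TCP position; "tool_rot": TCP orientation; "ft_force": force on the tool from outside, world axes, zero at the start; "torque": the same for the moment, N m; "grip_width": opening from 0.0 (shut) to 1.0 (fully open).
Only numpy, scipy, OpenCV 4.12 (cv2) and the standard library are available. Lean on these libraries where they do the work, as an engineer would, in place of code of your own. Each camera call takes 0.05 s, during which the arm holds its last target.

### The job

Take the shorter of the two flat data cartridges from the wooden rack and post it upright, tab up, through the slot in the top of the grey returns box, pushing it past the springy lips until it drops completely inside. Find the slot by feel against the two small stop ears behind it and work gently: keep every push on the box below about 30 N. Leave the longer cartridge in its place.

Things in the scene. Friction and masses are not known exactly. Their poses are not given: they have to be found in the camera images.
- returns_box: Fixed grey sheet-metal box, 170 x 170 mm, 129 mm high to the top of the plain metal slot plate. Origin: centre of its underside; x and y along its sides, z up. One slot in the top, long side along box y; the stop ears stand on its +x side. Inside it is open, with its floor at z = 5 mm.
- box_top (a point): Centre of the box's top, level with the plate's upper face (plate 4 mm thick). The slot is 106 mm along box y, centred on this point, and 16.5 mm along box x. Along x the plate can be shifted: the slot's centre lies somewhere from 4 to 32 mm past this point (toward box +x) and is NOT reported. The plate stays put under ordinary pushes.
- box_ears (a point): Over the box's centre, level with the tops of two metal stop ears on the plate, 28 mm high, 36 to 54 mm to either side along y, middle free. Their -x faces are level with the slot's +x wall, 8.25 mm from its centre. A cartridge held upright along box y just above the plate and moved to box +x stops against both, right over the slot (1.25 mm off its middle).
- box_lips (a point): Under the centre of the box's top, level with the middle of two sprung rubber lips (60 mm long) under the slot, 12.5 mm below the plate's upper face. They leave a 9 mm gap; forcing the 14 mm cartridge in takes about 5 to 20 N. They grip it until its 14 mm body is below them (tab top about 9 mm above the plate, pressed there with shut fingers); then it falls in.
- cartridge_center (a point): Short flat data cartridge, black with grey tab, loose, 0.10 to 0.21 kg, upright in the rack. Point: half-way up, 41 mm above its underside, 41 mm below the tab's top. x through its thickness, y along its length, z up. Body 100 (y) x 14 (x) x 60 mm high, lower edges rounded by 2 mm; on top a centred grip tab 60 (y) x 8 (x) x 22 mm high. Fits the slot either way round.
- long_cartridge_center (a point): The other cartridge, alike but 130 mm long: too long for the slot, to be left in the rack. Point and axes as for the short one.
- rack: Fixed wooden rack, 150 x 85 mm, 28 mm high. Origin: centre of its underside. Two grooves along its y, 45 mm either side of its centre along x, each 16 mm wide with its floor at z = 6 mm, between rails 8 mm thick and 28 mm high. The cartridges stand one in each groove; which is where varies.

How it is judged:
By the outcome, as a careful person would: the job done as asked, in the order asked, and still so for the second after the job is handed in, with the robot touching nothing.
It also fails if it takes over 54 s, if anything falls off the work surface, if the arm or the gripper's body presses on something with over 40 N, if the wrist force passes 120 N, or if a joint passes its speed limit or range.

## Working session

There is one attempt and no reset: what is moved stays moved. The work goes in short steps, Python scripts to look and compute and a shell command to move; the robot and the scene stay as the last step left them, time stands still between calls to the robot, and variables do not carry over. Pictures are saved under pics/ and viewed, and the job is handed in when it is done.

```bash
mkdir -p pics; python3 - <<'E'
from bench import ctrl
import cv2
print(ctrl.get_state())
for n in ["scene","top","wrist"]:
    print(n,ctrl.camera_info(n))
    cv2.imwrite(f"pics/{n}0.png",ctrl.get_image(n))
E
```

```text
{'time': 0.0, 'joint_positions': array([-1.26589886,  0.32185352, -0.07008562,  1.45164967,  0.02263408,
        1.3708035 , -0.05687301]), 'qd': array([ 1.32119654e-03,  6.19493440e-04,  1.43931893e-04,  6.09197373e-04,
       -8.87682284e-05,  1.16480661e-03, -9.32079644e-04]), 'joint_torque': array([ 5.57667056e-05, -4.91279769e+01, -4.03597355e-01, -3.12526274e+01,
       -6.39089313e-02,  4.35140985e-02,  1.64522830e-04]), 'position': array([0.1862597 , 0.62213207, 0.20135447]), 'tool_rot': array([ 2.51879321e+00,  1.87547624e+00, -2.29932423e-03]), 'ft_force': array([ 0.67105726,  0.37434122, -0.16259298]), 'torque': array([-1.01416334e-02, -3.30177517e-02,  8.38491790e-05]), 'grip_width': 1.0000040476475092}
scene {'camera_matrix': array([[399.1165653 ,   0.        , 316.94821111],
       [  0.        , 399.1165653 , 198.69600382],
       [  0.        ,   0.        ,   1.        ]]), 'xyz': array([ 0.03330944, -0.32733687,  0.66394274]), 'orientation': array([-2.06671853,  1.140535  , -0.52871164])}
top {'camera_matrix': array([[458.06862414,   0.        , 327.8066532 ],
       [  0.        , 458.06862414, 205.67216041],
       [  0.        ,   0.        ,   1.        ]]), 'xyz': array([0.50114465, 0.01436785, 1.04147604]), 'orientation': array([-2.22200428,  2.20033122, -0.08571632])}
wrist {'camera_matrix': array([[314.9379269 ,   0.        , 317.43853721],
       [  0.        , 314.9379269 , 201.14210579],
       [  0.        ,   0.        ,   1.        ]]), 'xyz': array([0.10807223, 0.64576842, 0.38288229]), 'orientation': array([2.3141521 , 1.72596258, 0.25918126])}
```

View pics/scene0.png

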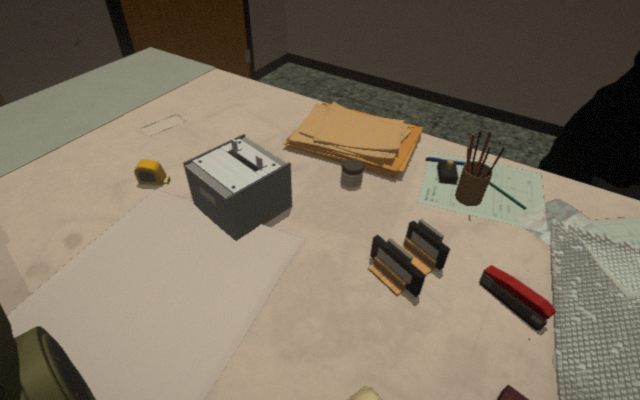

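View pics/top0.png

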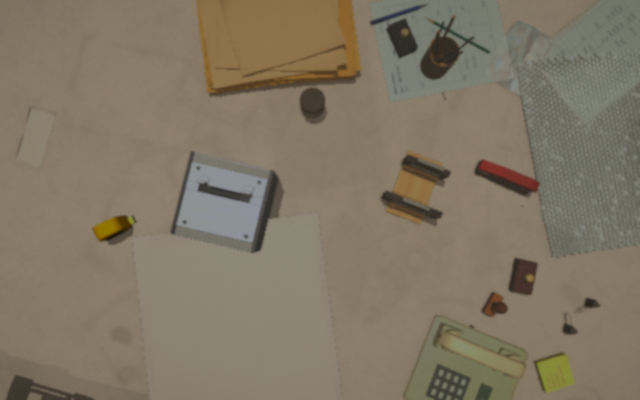

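View pics/wrist0.png

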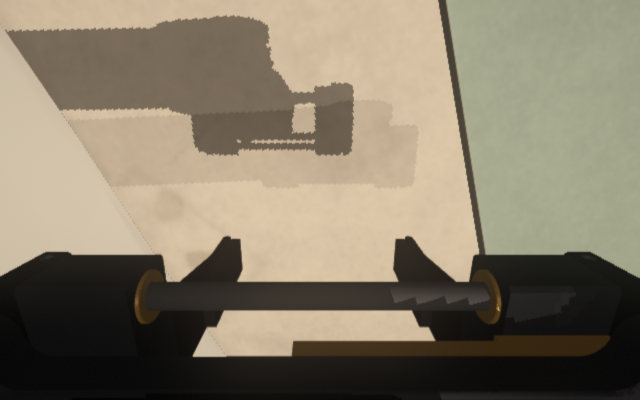

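The top view shows the box around (224,200) with its slot at (224,192). The rack is around (414,187), with the shorter cartridge apparently the far one (426,167) and the longer the near one (412,206). I'll enlarge both areas to check.

```bash
python3 - <<'E'
import cv2,numpy as np
a=cv2.imread("pics/top0.png"); s=cv2.imread("pics/scene0.png")
def c(i,x0,y0,w,h,k,n):
    j=cv2.resize(i[y0:y0+h,x0:x0+w],None,fx=k,fy=k,interpolation=cv2.INTER_CUBIC); j=cv2.convertScaleAbs(j,alpha=1.5)
    return cv2.imwrite(n,j)
c(a,365,140,100,90,6,"pics/tr.png");c(a,160,140,130,120,5,"pics/tb.png");c(s,175,125,130,120,5,"pics/sb.png");c(s,360,210,100,90,6,"pics/sr.png")
def row(x,y): return np.hstack([cv2.resize(cv2.imread(x),(400,300 if 0 else 360)),cv2.resize(cv2.imread(y),(400,360))])
E
```

```text
(no output)
```

View pics/tr.png

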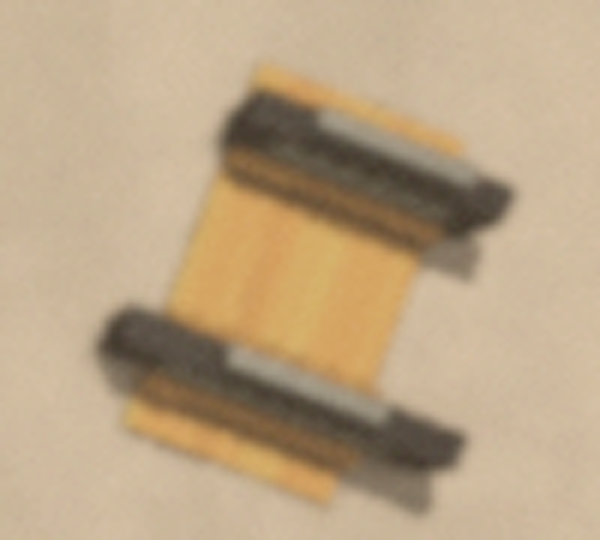

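View pics/tb.png

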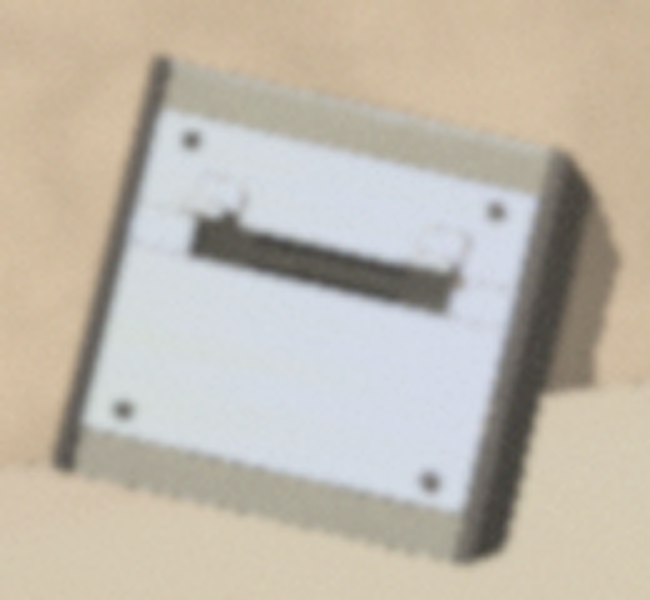

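View pics/sb.png

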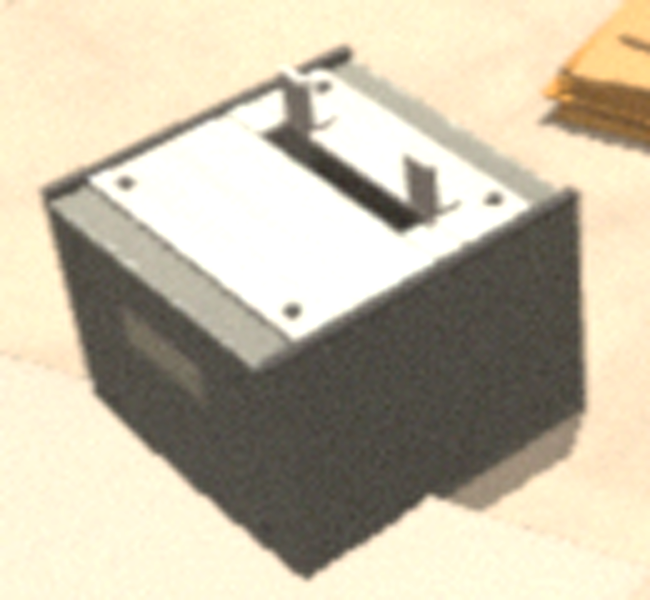

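View pics/sr.png

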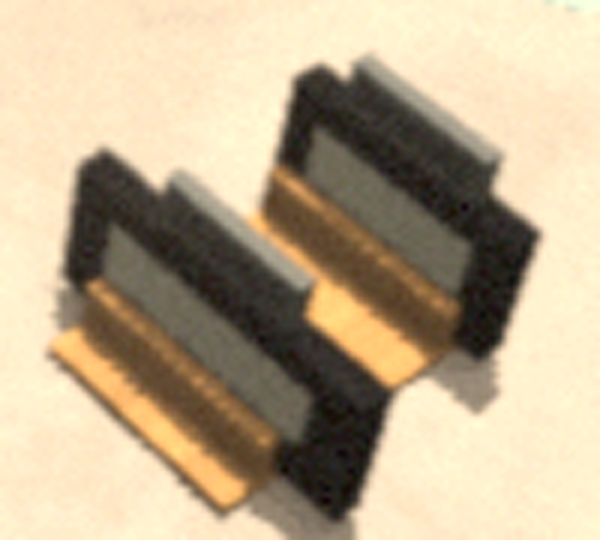

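```bash
cat > h.py <<'E'
import numpy as np
from scipy.spatial.transform import Rotation as R
from bench import ctrl
def ray(n,px,info=None):
    i=info or ctrl.camera_info(n); K=i["camera_matrix"]
    d=R.from_rotvec(i["orientation"]).as_matrix()@np.linalg.inv(K)@np.array([px[0],px[1],1.])
    return np.array(i["xyz"]),d
def onz(n,px,z,info=None):
    o,d=ray(n,px,info); return o+d*(z-o[2])/d[2]
def tri(a,b):
    A=np.zeros((3,3));B=np.zeros(3)
    for o,d in(a,b):
        d=d/np.linalg.norm(d);P=np.eye(3)-np.outer(d,d);A+=P;B+=P@o
    return np.linalg.solve(A,B)
E
python3 - <<'E'
from h import *
import cv2
np.set_printoptions(precision=4,suppress=True)
T=lambda x,y:(365+(x+.5)/6-.5,140+(y+.5)/6-.5)
S=lambda x,y:(360+(x+.5)/6-.5,210+(y+.5)/6-.5)
for nm,q,sc in(("far",[(320,110),(482,170),(474,187),(318,130)],[(370,57),(500,155),(492,165),(356,67)]),("near",[(232,346),(390,406),(385,422),(226,364)],[(180,172),(314,283),(304,293),(166,184)])):
    p=np.array([onz("top",T(*k),.088) for k in q]); c=p.mean(0)
    v=(p[1]+p[2]-p[0]-p[3])/2
    ps=np.array([onz("scene",S(*k),.088) for k in sc]); vs=(ps[1]+ps[2]-ps[0]-ps[3])/2
    print(nm,c,np.linalg.norm(v),np.degrees(np.arctan2(v[1],v[0])),"scene",ps.mean(0),np.linalg.norm(vs),np.degrees(np.arctan2(vs[1],vs[0])))
    print(tri(ray("top",T(*np.mean(q,0))),ray("scene",S(*np.mean(sc,0)))))
# body top ends, z=.066
for a,b in(((250,95),(512,190)),((125,310),(465,435))):
    print("len",np.linalg.norm(onz("top",T(*a),.066)-onz("top",T(*b),.066)))
B=lambda x,y:(160+(x+.5)/5-.5,140+(y+.5)/5-.5)
q=[(158,60),(565,150),(463,560),(65,468)]
p=np.array([onz("top",B(*k),.129) for k in q]);print("box",p,p.mean(0),[np.linalg.norm(p[i]-p[i-1]) for i in range(4)])
for i in range(4):
    v=p[i]-p[i-1]; print(np.degrees(np.arctan2(v[1],v[0])))
q=[(193,215),(462,277),(447,312),(190,255)]
p2=np.array([onz("top",B(*k),.129) for k in q]);print("slot",p2.mean(0),p2)
q=[(190,140),(497,212),(430,482),(122,410)]
p3=np.array([onz("top",B(*k),.129) for k in q]);print("screws",p3.mean(0),[np.linalg.norm(p3[i]-p3[i-1]) for i in range(4)])
v=p3[1]-p3[0];print(np.degrees(np.arctan2(v[1],v[0])))
v=p3[2]-p3[3];print(np.degrees(np.arctan2(v[1],v[0])))
SB=lambda x,y:(175+(x+.5)/5-.5,125+(y+.5)/5-.5)
p=np.array([onz("scene",SB(*k),.129) for k in[(345,48),(578,192),(258,368),(45,190)]]);print("box scene",p,p.mean(0))
st=ctrl.get_state();print(R.from_rotvec(st["tool_rot"]).as_matrix())
E
```

```text
far [ 0.6365 -0.2302  0.088 ] 0.05964868420253119 -109.51548234087923 scene [ 0.6345 -0.2345  0.088 ] 0.05713334422720008 -110.24707958715554
[ 0.6379 -0.2329  0.0834]
near [ 0.5534 -0.1983  0.088 ] 0.05923560447593874 -109.79339801585793 scene [ 0.55   -0.2023  0.088 ] 0.05829244577733171 -109.65981430159968
[ 0.5543 -0.2007  0.0822]
len 0.10037486575095798
len 0.12981066671158456
box [[0.6501 0.2606 0.129 ]
 [0.6162 0.0987 0.129 ]
 [0.4529 0.1364 0.129 ]
 [0.4878 0.2931 0.129 ]] [0.5517 0.1972 0.129 ] [np.float64(0.16553825962126167), np.float64(0.16542304062548913), np.float64(0.1676415566845871), np.float64(0.16055423766703397)]
-11.342822352324907
-101.82510004155723
166.98242398758705
77.43515550451545
slot [0.5692 0.1937 0.129 ] [[0.5884 0.2454 0.129 ]
 [0.5649 0.1387 0.129 ]
 [0.5509 0.1444 0.129 ]
 [0.5725 0.2462 0.129 ]]
screws [0.5509 0.1985 0.129 ] [np.float64(0.11013642246769982), np.float64(0.12494178048714293), np.float64(0.1103171468808135), np.float64(0.12451391328441438)]
-102.59354977964851
-102.67598709260108
box scene [[0.6496 0.2566 0.129 ]
 [0.615  0.0946 0.129 ]
 [0.4486 0.1351 0.129 ]
 [0.4877 0.2935 0.129 ]] [0.5502 0.1949 0.129 ]
[[ 0.2866  0.958  -0.0003]
 [ 0.958  -0.2866 -0.0014]
 [-0.0015  0.0001 -1.    ]]
```

The numbers agree with the task. Body lengths are 100.4 mm (far) and 129.8 mm (near), so the short cartridge is the far one. The slot shows on the box's +x side. I'll swing over to the rack.

```bash
python3 -m crank '{"dp":[[0,4.8,-0.8],[0,4.8,-0.8],[0,4.8,-0.8],[0,4.8,-0.8],[0,4.8,-0.8],[0,4.8,-0.8],[0,4.8,0],[0,4.8,0]],"delta_rot":[[0,0,0.074],[0,0,0.074],[0,0,0.074],[0,0,0.074],[0,0,0.074],[0,0,0.074],[0,0,0.074],[0,0,0.074]]}' 8.7 10
python3 -m crank '{"dp":[[0,4.8,0],[0,4.8,0],[0,4.8,0],[0,4.8,0],[0,4.8,0],[0,4.8,0],[0,4.8,0],[0,4.8,0]],"delta_rot":[[0,0,0.074],[0,0,0.074],[0,0,0.074],[0,0,0.074],[0,0,0.074],[0,0,0.074],[0,0,0.074],[0,0,0.074]]}'
cat >> h.py <<'E'
def goto(p,heading,st=None):
    st=st or ctrl.get_state(); M=R.from_rotvec(st["tool_rot"]).as_matrix()
    d=M.T@(np.array(p)-st["position"])*100
    h=np.radians(heading); W=np.array([[np.cos(h),np.sin(h),0],[np.sin(h),-np.cos(h),0],[0,0,-1]])
    r=R.from_matrix(M.T@W).as_rotvec()
    print("pos",st["position"].round(4),"head",np.degrees(np.arctan2(M[1,0],M[0,0])).round(2),"dp cm",d.round(2),"rot",r.round(4),"F",st["ft_force"].round(1),"t",st["time"],"g",round(st["grip_width"]*87,1))
    return d,r
E
python3 -c "
from h import *
goto([.636,-.232,.16],-19.6)"
```

```text
time: 0.95
position: [0.5105, 0.4237, 0.2503]
tool_rot: [-2.959, -1.055, -0.0]
ft_force: [0.8, 0.4, 0.3]
grip_width: 0.997
time: 1.75
position: [0.6669, 0.0789, 0.2499]
tool_rot: [3.138, 0.146, -0.001]
ft_force: [1.0, -0.1, 0.3]
grip_width: 1.0
pos [0.6669 0.0789 0.2499] head 5.34 dp cm [-5.96 30.67  9.  ] rot [2.000e-04 4.000e-04 4.353e-01] F [ 1.  -0.1  0.3] t 1.75 g 87.0
```

```bash
python3 -m crank '{"dp":[[0.1,4.5,0],[0.1,4.5,0],[0.1,4.5,0],[0.1,4.5,0],[0.1,4.5,0],[0.1,4.5,0],[0.1,4.2,0],[0,0,0]],"delta_rot":[[0,0,0.062],[0,0,0.062],[0,0,0.062],[0,0,0.062],[0,0,0.062],[0,0,0.062],[0,0,0.063],[0,0,0]]}'
python3 -c "
from h import *
import cv2
goto([.636,-.232,.16],-19.6)
i=ctrl.camera_info('wrist');im=ctrl.get_image('wrist');cv2.imwrite('pics/w1.png',im);np.save('w1.npy',i,allow_pickle=True)
print(i)"
```

```text
time: 2.55
position: [0.6421, -0.2381, 0.2505]
tool_rot: [3.087, -0.55, -0.002]
ft_force: [0.2, -0.8, 0.6]
grip_width: 1.0
pos [ 0.6421 -0.2381  0.2505] head -20.2 dp cm [-0.78 -0.41  9.05] rot [ 0.0058  0.0002 -0.0104] F [ 0.2 -0.8  0.6] t 2.55 g 87.0
{'camera_matrix': array([[314.9379269 ,   0.        , 317.43853721],
       [  0.        , 314.9379269 , 201.14210579],
       [  0.        ,   0.        ,   1.        ]]), 'xyz': array([ 0.67082983, -0.16049611,  0.43150674]), 'orientation': array([ 2.79395483, -0.49589797, -0.07617255])}
```

View pics/w1.png

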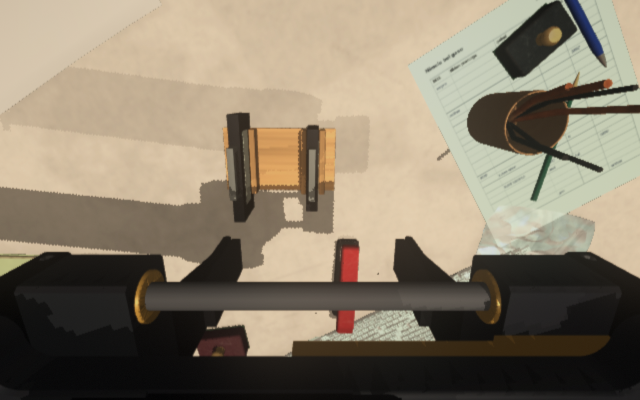

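The wrist view shows the rack around (280,160). The short cartridge is on the right with its light tab around (313,174), and the long one on the left around (236,167).

```bash
python3 - <<'E'
from h import *
import cv2
i=np.load('w1.npy',allow_pickle=True).item(); im=cv2.imread('pics/w1.png')
c=im[105:230,210:350]; cv2.imwrite('pics/w1c.png',cv2.convertScaleAbs(cv2.resize(c,None,fx=5,fy=5,interpolation=cv2.INTER_CUBIC),alpha=1.4))
hsv=cv2.cvtColor(im,cv2.COLOR_BGR2HSV)
m=cv2.inRange(hsv,(0,0,90),(179,70,185))
m[:105]=0;m[230:]=0;m[:,:225]=0;m[:,325:]=0
for k in cv2.findContours(m,cv2.RETR_EXTERNAL,cv2.CHAIN_APPROX_NONE)[0]:
    if cv2.contourArea(k)>60:
        r=cv2.minAreaRect(k);b=cv2.boxPoints(r)
        print(r,onz('',r[0],.088,i).round(4)); 
        P=np.array([onz('',q,.088,i) for q in b]);print([np.linalg.norm(P[j]-P[j-1]).round(4) for j in range(4)],[np.degrees(np.arctan2(*(P[j]-P[j-1])[[1,0]])).round(1) for j in range(4)])
E
```

```text
((274.5, 209.5), (39.0, 99.0), 90.0) [ 0.5834 -0.2555  0.088 ]
[np.float64(0.0478), np.float64(0.112), np.float64(0.0477), np.float64(0.1166)] [np.float64(64.8), np.float64(-20.1), np.float64(-109.8), np.float64(159.9)]
((311.6878356933594, 174.98306274414062), (6.456932067871094, 52.09286117553711), 1.1934894323349) [ 0.6379 -0.2321  0.088 ]
[np.float64(0.0074), np.float64(0.0594), np.float64(0.007), np.float64(0.0594)] [np.float64(158.6), np.float64(68.2), np.float64(-21.3), np.float64(-111.4)]
((230.82485961914062, 169.5482177734375), (43.38945007324219, 6.412234306335449), 85.91438293457031) [ 0.5559 -0.1955  0.088 ]
[np.float64(0.0489), np.float64(0.007), np.float64(0.0488), np.float64(0.0073)] [np.float64(69.0), np.float64(-16.1), np.float64(-110.7), np.float64(164.1)]
((245.82066345214844, 158.51077270507812), (56.89767074584961, 4.811346530914307), 86.56636810302734) [ 0.5766 -0.1899  0.088 ]
[np.float64(0.0628), np.float64(0.0052), np.float64(0.0627), np.float64(0.0055)] [np.float64(69.2), np.float64(-16.8), np.float64(-110.5), np.float64(163.4)]
```

View pics/w1c.png

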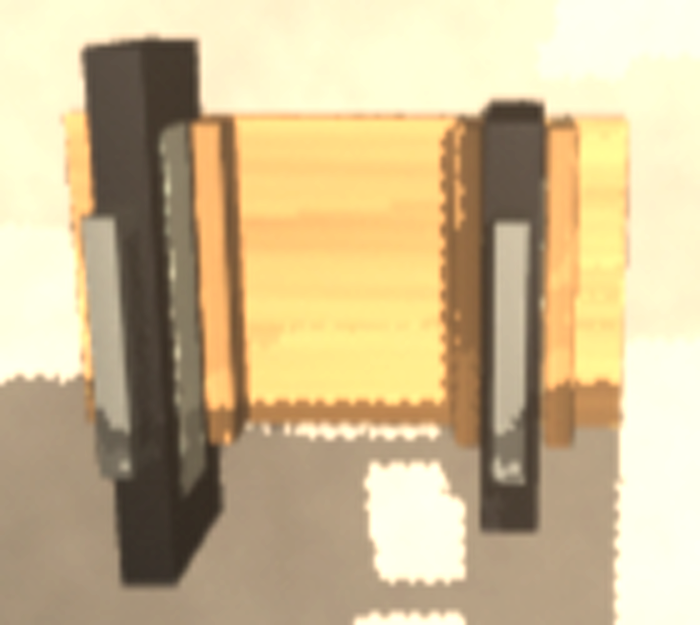

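```bash
python3 -m crank '{"dp":[[-0.7,-0.4,3.5],[0,0,4],[0,0,3.5],[0,0,2.5],[0,0,1.5],[0,0,0.8],[0,0,0],[0,0,0]],"delta_rot":[[0.005,0,0],[0,0,0],[0,0,0],[0,0,0],[0,0,0],[0,0,0],[0,0,0],[0,0,0]]}'
python3 -c "
from h import *
goto([.637,-.232,.0875],-20)"
```

```text
time: 3.4
position: [0.6422, -0.2218, 0.0939]
tool_rot: [-3.092, 0.529, -0.005]
ft_force: [-0.1, 0.2, 0.6]
grip_width: 1.004
pos [ 0.6422 -0.2218  0.0939] head -19.4 dp cm [-0.15  1.14  0.63] rot [-0.0053 -0.0022  0.0105] F [-0.1  0.2  0.6] t 3.4 g 87.3
```

```bash
python3 -m crank '{"dp":[[-0.15,0.6,0],[0,0.5,0.3],[0,0,0.3],[0,0,0],[0,0,0],[0,0,0],[0,0,0],[0,0,0]],"delta_rot":[[-0.005,0,0.01],[0,0,0],[0,0,0],[0,0,0],[0,0,0],[0,0,0],[0,0,0],[0,0,0]]}'
python3 -c "
from h import *
import cv2
goto([.637,-.232,.0875],-20)
cv2.imwrite('pics/w2.png',ctrl.get_image('wrist'))"
```

```text
time: 4.2
position: [0.6362, -0.2314, 0.0865]
tool_rot: [-3.094, 0.545, -0.0]
ft_force: [-0.8, 0.4, 1.0]
grip_width: 1.002
pos [ 0.6362 -0.2314  0.0865] head -19.98 dp cm [ 0.1   0.03 -0.1 ] rot [-0.0001 -0.0002  0.0003] F [-0.8  0.4  1. ] t 4.2 g 87.1
```

View pics/w2.png

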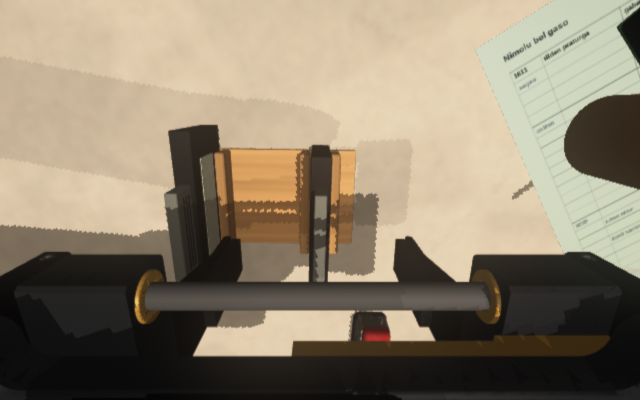

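The tab stands at x≈319, midway between the fingertips at 240 and 395, so I'll close on it.

```bash
python3 -m crank '{"dp":[[0.1,0,-0.1],[0,0,0],[0,0,0],[0,0,0],[0,0,0],[0,0,0],[0,0,0],[0,0,0]],"delta_rot":[[0,0,0],[0,0,0],[0,0,0],[0,0,0],[0,0,0],[0,0,0],[0,0,0],[0,0,0]]}' 0 40
python3 -c "
from h import *
goto([.637,-.232,.0875],-20)"
```

```text
time: 5.05
position: [0.6369, -0.2318, 0.0874]
tool_rot: [-3.094, 0.545, 0.0]
ft_force: [-0.0, -0.3, -0.5]
grip_width: 0.354
pos [ 0.6369 -0.2318  0.0874] head -20.0 dp cm [ 0.01  0.02 -0.01] rot [-0.0001  0.      0.0001] F [-0.  -0.3 -0.5] t 5.05 g 30.8
```

```bash
python3 -m crank '{"dp":[[0,0,0],[0,0,0],[0,0,0],[0,0,0],[0,0,0],[0,0,0],[0,0,-0.1],[0,0,-0.2]],"delta_rot":[[0,0,0],[0,0,0],[0,0,0],[0,0,0],[0,0,0],[0,0,0],[0,0,0],[0,0,0]]}'
python3 -c "
from h import *
goto([.637,-.232,.0875],-20)"
```

```text
time: 5.85
position: [0.6369, -0.2318, 0.0904]
tool_rot: [-3.094, 0.545, 0.0]
ft_force: [-0.3, -0.4, 0.3]
grip_width: 0.006
pos [ 0.6369 -0.2318  0.0904] head -20.0 dp cm [0.02 0.02 0.29] rot [-0.      0.0003  0.0001] F [-0.3 -0.4  0.3] t 5.85 g 0.5
```

The opening reads 0.5 mm, so it holds nothing. I'll look.

```bash
python3 -c "
from h import *
import cv2
for n in ['wrist','scene','top']: 
    im=ctrl.get_image(n); cv2.imwrite('pics/%s3.png'%n,im)
    if n!='wrist':
        x,y=(340,180) if n=='scene' else (350,110)
        cv2.imwrite('pics/%s3c.png'%n,cv2.convertScaleAbs(cv2.resize(im[y:y+150,x:x+150],None,fx=4,fy=4,interpolation=cv2.INTER_CUBIC),alpha=1.6))"
```

```text
(no output)
```

View pics/wrist3.png

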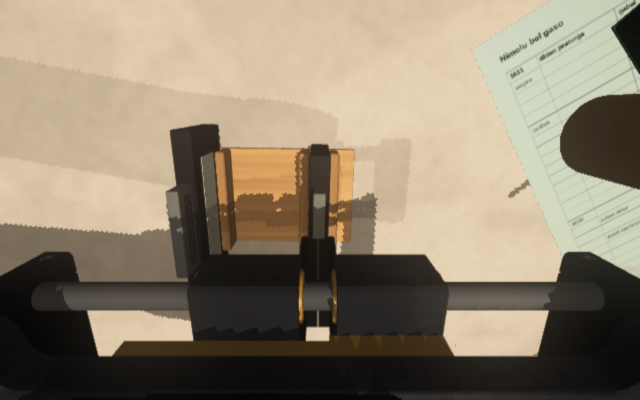

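View pics/scene3c.png

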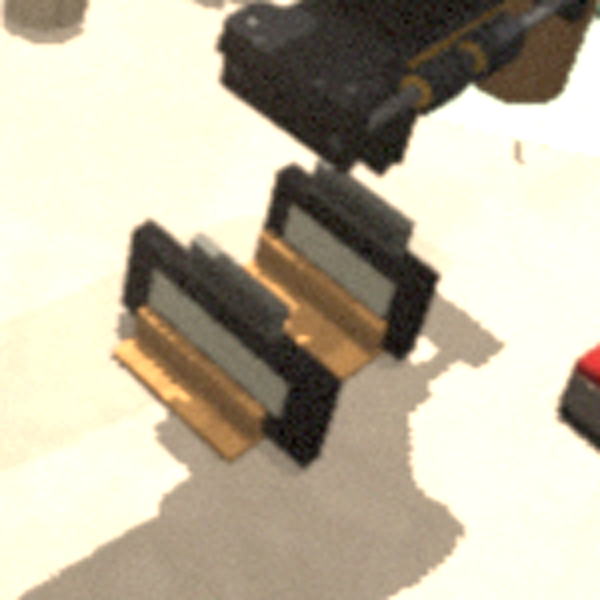

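View pics/top3c.png

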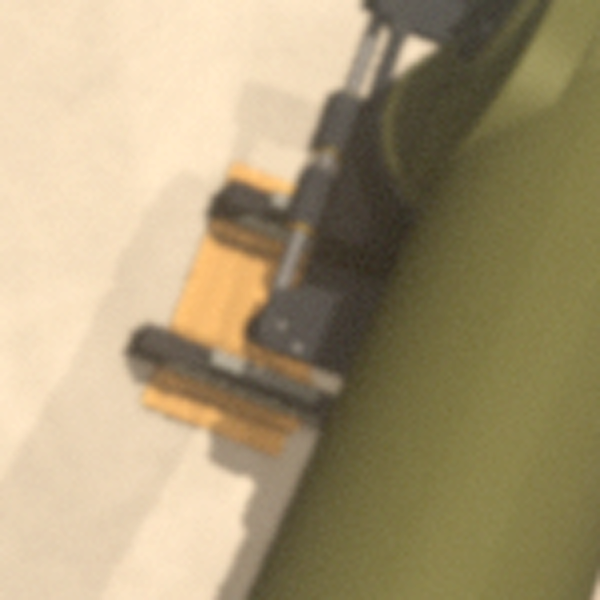

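```bash
python3 - <<'E'
from h import *
import cv2
st=ctrl.get_state();M=R.from_rotvec(st["tool_rot"]).as_matrix();p=st["position"]
for n in['scene','wrist','top']:
    i=ctrl.camera_info(n);W=R.from_rotvec(i["orientation"]).as_matrix();im=cv2.imread('pics/%s3.png'%n)
    def pr(x):
        c=W.T@(x-i["xyz"]);u=i["camera_matrix"]@c;return u[:2]/u[2]
    for nm,o,col in(("tcp",[0,0,0],(0,0,255)),("tip",[0,0,.019],(0,255,0)),("bodyface",[0,0,-.051],(255,0,0))):
        u=pr(p+M@np.array(o));print(n,nm,u.round(1));cv2.circle(im,tuple(int(v) for v in u.round()),2,col,-1)
    x,y={'scene':(340,180),'top':(350,110),'wrist':(200,150)}[n]
    cv2.imwrite('pics/%s3d.png'%n,cv2.convertScaleAbs(cv2.resize(im[y-40:y+110,x:x+200],None,fx=4,fy=4,interpolation=cv2.INTER_NEAREST),alpha=1.8))
E
```

```text
scene tcp [430.5 225.7]
scene tip [428.6 232.2]
scene bodyface [435.9 207.2]
wrist tcp [316.9 239.5]
wrist tip [316.9 228. ]
wrist bodyface [316.8 284.1]
top tcp [432.1 164. ]
top tip [429.8 165.2]
top bodyface [438.7 160.4]
```

View pics/scene3d.png

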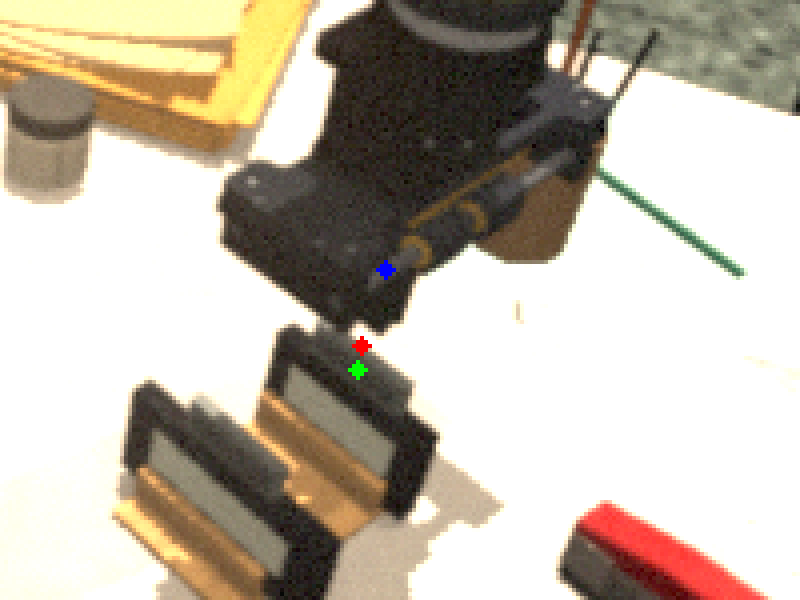

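View pics/wrist3d.png

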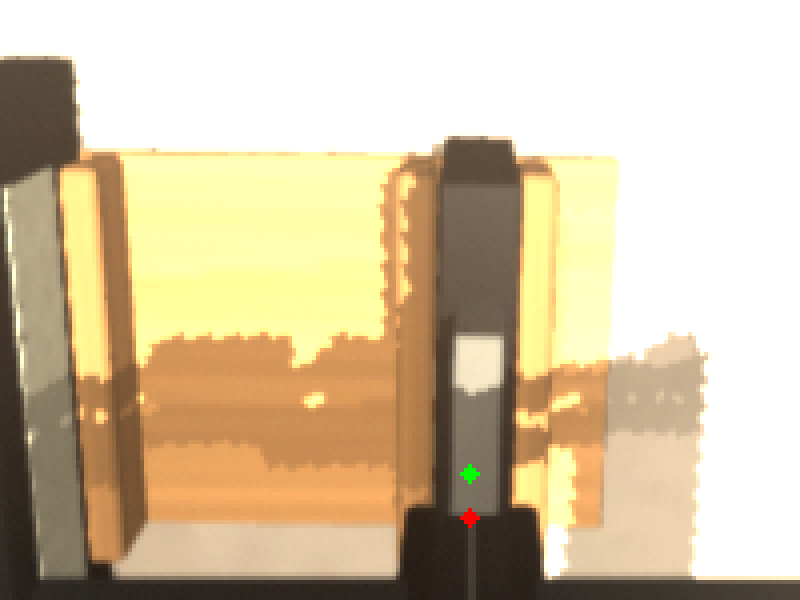

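The fingertips end about at, or above, the projected TCP, and they shut above the tab. I'll check the nose length and work out the true tip height from the images.

```bash
python3 - <<'E'
from h import *
import cv2
print("nose",ctrl.nose_length,[a for a in dir(ctrl) if a[0]!='_'])
st=ctrl.get_state();print(st)
M=R.from_rotvec(st["tool_rot"]).as_matrix();p=st["position"]
i=ctrl.camera_info('wrist');W=R.from_rotvec(i["orientation"]).as_matrix()
print("cam in tool",M.T@(i["xyz"]-p), (M.T@W).round(3))
for n in['scene','wrist']:
  i=ctrl.camera_info(n);W=R.from_rotvec(i["orientation"]).as_matrix()
  for z in(-.05,-.04,-.03,-.02,-.01,0,.01,.02):
    L=[]
    for y in(-.0095,.0095):
        c=W.T@(p+M@np.array([0,y,z])-i["xyz"]);u=i["camera_matrix"]@c;L.append((u[:2]/u[2]).round(1))
    print(n,z,L)
E
```

```text
nose 0.019 ['MotionError', 'camera_info', 'close_job', 'get_image', 'get_state', 'nose_length']
{'time': 6.0, 'joint_positions': array([-0.12332542,  0.49713438,  0.58665385,  1.52722429, -0.2869276 ,
        1.20363288,  0.16182589]), 'qd': array([-0.00019325,  0.0024224 , -0.00247065,  0.00240224,  0.0003482 ,
        0.00020107,  0.00216453]), 'joint_torque': array([-1.41667933e-02, -5.05241203e+01,  8.79411310e+00, -2.86011243e+01,
       -5.23725722e-02,  5.72257885e-02, -1.83641889e-03]), 'position': array([ 0.63716708, -0.23191323,  0.0907385 ]), 'tool_rot': array([-3.09386138e+00,  5.45425007e-01, -8.38191983e-04]), 'ft_force': array([ 0.93216295, -0.36265772,  0.25770023]), 'torque': array([-0.08704803,  0.03487057, -0.01234705]), 'grip_width': 0.006837831050611164}
cam in tool [ 1.24829818e-04 -8.16546264e-02 -1.81416997e-01] [[ 1.     0.001  0.001]
 [-0.001  0.955  0.297]
 [-0.001 -0.297  0.955]]
scene -0.05 [array([431.9, 204.9]), array([439.7, 210.2])]
scene -0.04 [array([430.8, 208.6]), array([438.5, 214. ])]
scene -0.03 [array([429.8, 212.3]), array([437.4, 217.7])]
scene -0.02 [array([428.8, 215.9]), array([436.3, 221.3])]
scene -0.01 [array([427.8, 219.5]), array([435.2, 224.9])]
scene 0 [array([426.8, 223. ]), array([434.2, 228.4])]
scene 0.01 [array([425.8, 226.4]), array([433.1, 231.8])]
scene 0.02 [array([424.9, 229.8]), array([432.1, 235.2])]
wrist -0.05 [array([316.8, 265.1]), array([316.8, 300.1])]
wrist -0.04 [array([316.8, 255.2]), array([316.8, 288.5])]
wrist -0.03 [array([316.9, 246.4]), array([316.8, 278.2])]
wrist -0.02 [array([316.9, 238.6]), array([316.9, 269. ])]
wrist -0.01 [array([316.9, 231.6]), array([316.9, 260.7])]
wrist 0 [array([316.9, 225.3]), array([316.9, 253.2])]
wrist 0.01 [array([316.9, 219.6]), array([316.9, 246.4])]
wrist 0.02 [array([316.9, 214.4]), array([316.9, 240.1])]
```

Both views put the real tips about 18 mm behind the reported TCP, where the text says 19 mm ahead. The miss confirms it: shut at TCP z=0.087, the tips were near 0.105, above the tab top at 0.088. From here I use tip z ≈ TCP z + 0.018. I'll open, lower about 37 mm and check before closing.

```bash
python3 -m crank '{"dp":[[0,0,-0.3],[0,0,0],[0,0,0],[0,0,0],[0,0,0],[0,0,0],[0,0,0],[0,0,0]],"delta_rot":[[0,0,0],[0,0,0],[0,0,0],[0,0,0],[0,0,0],[0,0,0],[0,0,0],[0,0,0]]}' 5 40
python3 -m crank '{"dp":[[0,0,0.5],[0,0,0.7],[0,0,0.8],[0,0,0.8],[0,0,0.7],[0,0,0.5],[0,0,0],[0,0,0]],"delta_rot":[[0,0,0],[0,0,0],[0,0,0],[0,0,0],[0,0,0],[0,0,0],[0,0,0],[0,0,0]]}'
python3 -c "
from h import *
import cv2
goto([.637,-.232,.051],-20)
for n in ['wrist','scene']: 
    im=ctrl.get_image(n); 
    x,y=(340,150) if n=='scene' else (220,130)
    cv2.imwrite('pics/%s4.png'%n,cv2.convertScaleAbs(cv2.resize(im[y:y+150,x:x+200],None,fx=4,fy=4,interpolation=cv2.INTER_CUBIC),alpha=1.6))"
```

```text
time: 6.8
position: [0.637, -0.2318, 0.0934]
tool_rot: [-3.094, 0.545, 0.0]
ft_force: [0.4, 0.9, -0.4]
grip_width: 0.559
time: 7.6
position: [0.6371, -0.2319, 0.0534]
tool_rot: [3.094, -0.545, 0.0]
ft_force: [-0.1, 0.2, 0.2]
grip_width: 0.573
pos [ 0.6371 -0.2319  0.0534] head -20.0 dp cm [-0.    0.01  0.24] rot [ 0.     -0.0001  0.    ] F [-0.1  0.2  0.2] t 7.6 g 49.9
```

View pics/wrist4.png

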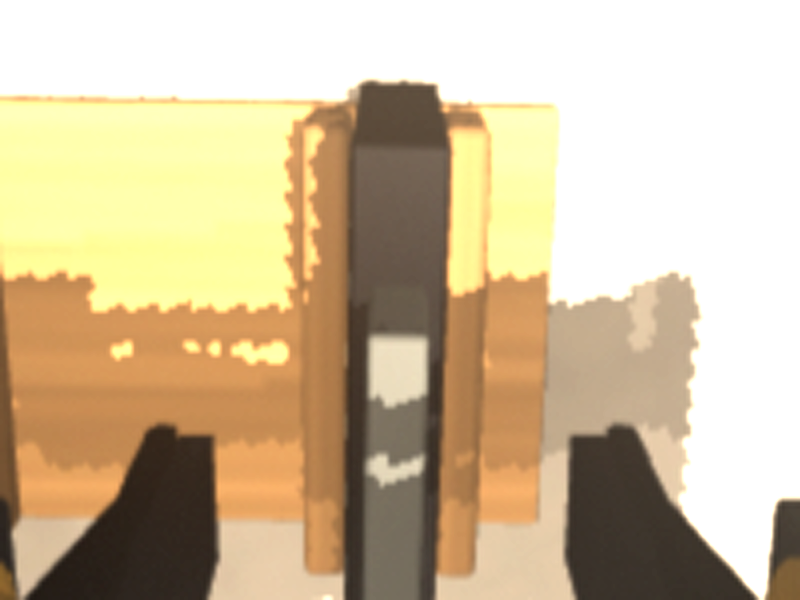

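View pics/scene4.png

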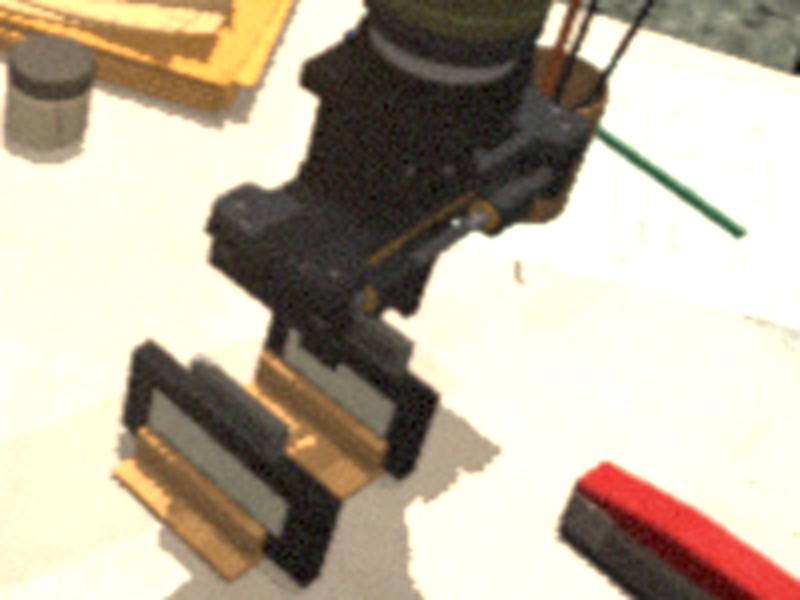

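The tips are now clearly beside the tab and centred on it (318 against 320 px). I'll lower slightly and close.

```bash
python3 -m crank '{"dp":[[0,0,0.15],[0,0,0],[0,0,0],[0,0,0],[0,0,0],[0,0,0],[0,0,0],[0,0,0]],"delta_rot":[[0,0,0],[0,0,0],[0,0,0],[0,0,0],[0,0,0],[0,0,0],[0,0,0],[0,0,0]]}' 0 45
python3 -m crank '{"dp":[[0,0,0],[0,0,0],[0,0,-0.2],[0,0,-0.5],[0,0,-0.8],[0,0,-1],[0,0,0],[0,0,0]],"delta_rot":[[0,0,0],[0,0,0],[0,0,0],[0,0,0],[0,0,0],[0,0,0],[0,0,0],[0,0,0]]}'
python3 -c "
from h import *
import cv2
goto([.637,-.232,.051],-20)
for n in ['wrist','scene']: 
    im=ctrl.get_image(n); 
    x,y=(340,150) if n=='scene' else (220,130)
    cv2.imwrite('pics/%s5.png'%n,cv2.convertScaleAbs(cv2.resize(im[y:y+150,x:x+200],None,fx=4,fy=4,interpolation=cv2.INTER_CUBIC),alpha=1.6))"
```

```text
time: 8.5
position: [0.637, -0.2319, 0.052]
tool_rot: [-3.094, 0.545, -0.0]
ft_force: [0.6, 0.9, -0.1]
grip_width: 0.089
time: 9.3
position: [0.6372, -0.2319, 0.0776]
tool_rot: [-3.094, 0.545, -0.001]
ft_force: [-0.8, 0.6, -2.4]
grip_width: 0.086
pos [ 0.6372 -0.2319  0.0776] head -19.99 dp cm [-0.01  0.02  2.66] rot [-0.0003 -0.0007  0.0001] F [-0.8  0.6 -2.4] t 9.3 g 7.5
```

View pics/wrist5.png

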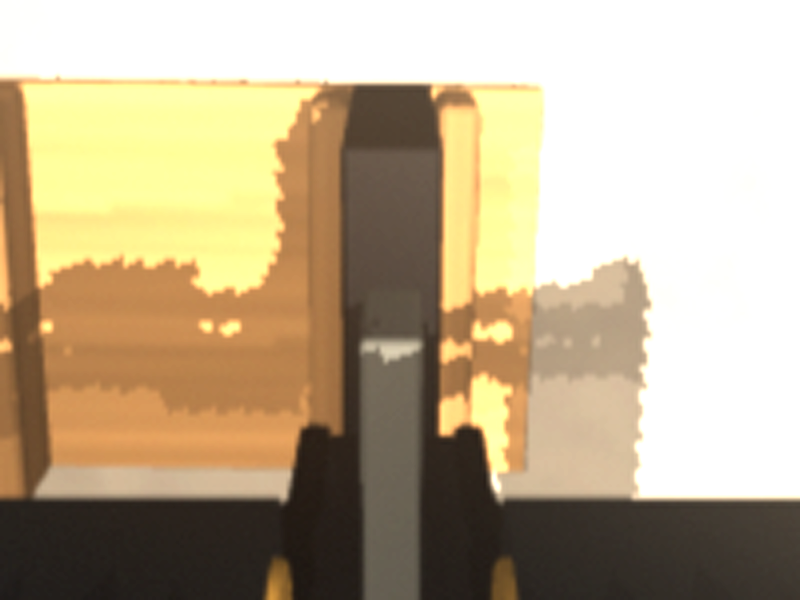

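View pics/scene5.png

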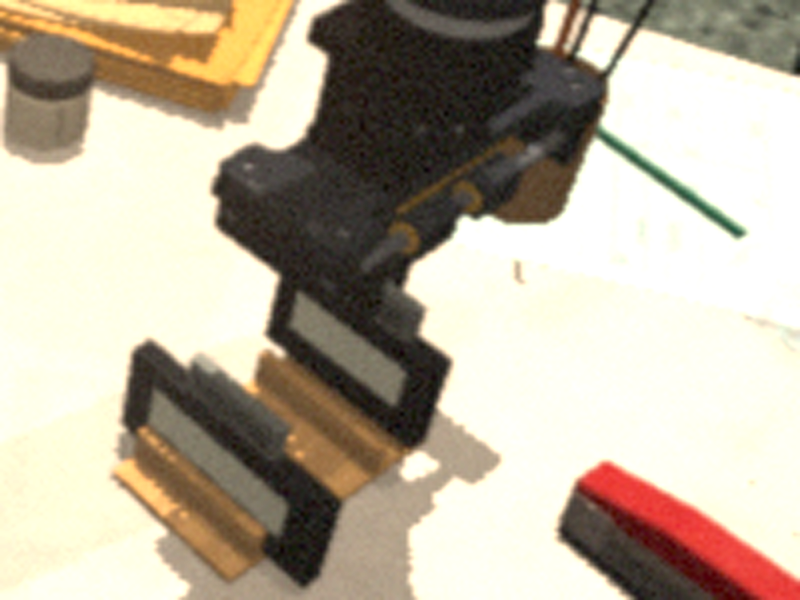

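The cartridge is held (7.5 mm opening, about 2 N of weight) and out of the groove. Next I'll measure where it sits along tool y, and aim for the box.

```bash
python3 - <<'E'
from h import *
st=ctrl.get_state();M=R.from_rotvec(st["tool_rot"]).as_matrix();p=st["position"]
def tooly(px,tz):
    o,d=ray('wrist',px);o=M.T@(o-p);d=M.T@d
    return (o+d*(tz-o[2])/d[2]).round(4)
print("body top front",tooly((220+392/4,130+148/4),-.014))
print("tab top front",tooly((220+392/4,130+340/4),-.036))
print("bottom front",tooly((220+392/4,130+86/4),.046))
print("now")
goto([.5692,.1937,.26],-12.6)
E
```

```text
body top front [ 0.0006 -0.0488 -0.014 ]
tab top front [ 0.0006 -0.0293 -0.036 ]
bottom front [ 0.0007 -0.0483  0.046 ]
now
pos [ 0.6367 -0.2316  0.0767] head -19.99 dp cm [-20.89 -37.67 -18.31] rot [-0.0002  0.0007 -0.129 ] F [-0.1 -0.5 -1.4] t 9.4 g 7.7
```

```bash
python3 -m crank '{"dp":[[0,0,-4],[0,0,-4.5],[0,0,-4.5],[-2.8,-3.7,-1.0],[-2.8,-3.7,-1.0],[-2.8,-3.7,-1.0],[-2.8,-3.7,-1.0],[-2.8,-3.7,-1.0]],"delta_rot":[[0,0,0],[0,0,0],[0,0,0],[0,0,0],[0,0,0],[0,0,0],[0,0,0],[0,0,0]]}'
python3 -m crank '{"dp":[[-2.8,-3.7,0],[-1.5,-2,0],[0,0,0],[0,0,0],[0,0,0],[0,0,0],[0,0,0],[0,0,0]],"delta_rot":[[0,0,-0.06],[0,0,-0.069],[0,0,0],[0,0,0],[0,0,0],[0,0,0],[0,0,0],[0,0,0]]}'
python3 -c "
from h import *
import cv2
goto([.5692,.1937,.26],-12.6)
i=ctrl.camera_info('wrist');im=ctrl.get_image('wrist');cv2.imwrite('pics/w6.png',im);np.save('w6.npy',i,allow_pickle=True)
s=ctrl.get_image('scene');cv2.imwrite('pics/s6.png',s)"
```

```text
time: 10.2
position: [0.5675, -0.0085, 0.257]
tool_rot: [-3.094, 0.546, 0.001]
ft_force: [1.5, -0.2, -1.4]
grip_width: 0.088
time: 11.0
position: [0.5465, 0.0568, 0.2569]
tool_rot: [3.122, -0.347, -0.0]
ft_force: [0.7, 1.0, -1.5]
grip_width: 0.086
pos [0.5465 0.0568 0.2569] head -12.69 dp cm [ -0.79 -13.85  -0.32] rot [ 0.0002  0.     -0.0016] F [ 0.7  1.  -1.5] t 11.0 g 7.5
```

View pics/w6.png

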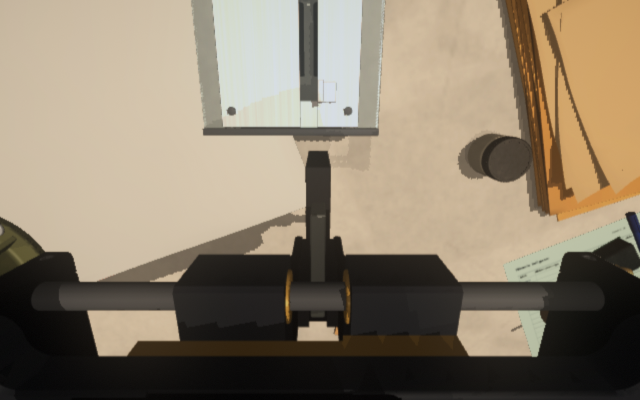

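The wrist view shows the near half of the box: edge at row 130, slot end around (309,90), one ear at (329,92). I'll move 5.5 cm closer to bring the whole top into view.

```bash
python3 -m crank '{"dp":[[0,-2.5,0],[0,-3,0],[0,0,0],[0,0,0],[0,0,0],[0,0,0],[0,0,0],[0,0,0]],"delta_rot":[[0,0,0],[0,0,0],[0,0,0],[0,0,0],[0,0,0],[0,0,0],[0,0,0],[0,0,0]]}'
python3 -c "
from h import *
import cv2
goto([.5692,.1937,.26],-12.6)
i=ctrl.camera_info('wrist');im=ctrl.get_image('wrist');cv2.imwrite('pics/w7.png',im);np.save('w7.npy',i,allow_pickle=True)
cv2.imwrite('pics/w7c.png',cv2.resize(im[0:200,190:400],None,fx=3.8,fy=3,interpolation=cv2.INTER_CUBIC))"
```

```text
time: 11.9
position: [0.5583, 0.1108, 0.2571]
tool_rot: [-3.122, 0.346, -0.0]
ft_force: [-0.3, -0.2, -2.3]
grip_width: 0.089
pos [0.5583 0.1108 0.2571] head -12.65 dp cm [-0.76 -8.33 -0.29] rot [-0.0003 -0.0002 -0.001 ] F [-0.3 -0.2 -2.3] t 11.9 g 7.7
```

View pics/w7c.png

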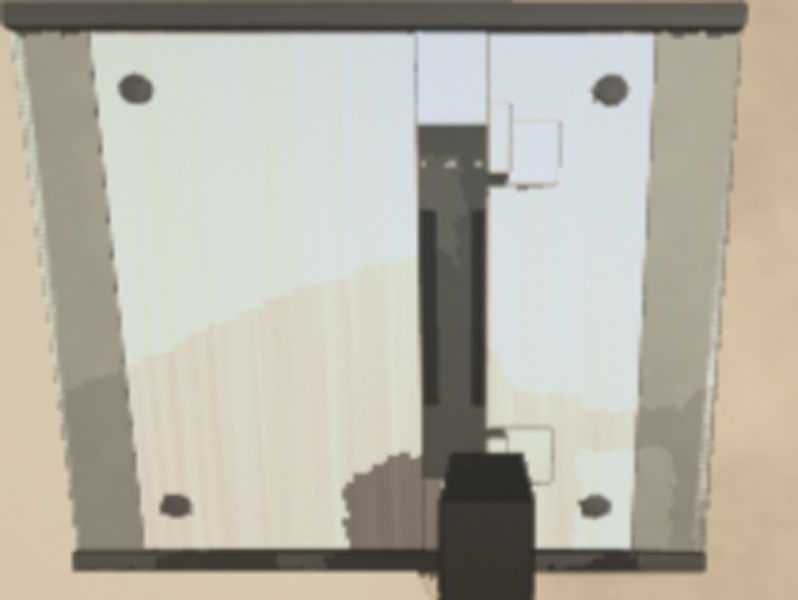

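The view is clear: screws at crop corners (136,89), (610,89), (596,506) and (176,506), slot from row 125 to 478, columns 418 to 487, and the ears to its right.

```bash
python3 - <<'E'
from h import *
np.set_printoptions(precision=4,suppress=True)
i=np.load('w7.npy',allow_pickle=True).item()
C=lambda x,y:(190+(x+.5)/3.8-.5,(y+.5)/3-.5)
P=lambda q,z=.129:np.array([onz('',C(*k),z,i) for k in q])
s=P([(136,89),(610,89),(596,506),(176,506)]);print("screw c",s.mean(0),[np.linalg.norm(s[j]-s[j-1]).round(4) for j in range(4)])
h=[np.degrees(np.arctan2(*(s[a]-s[b])[[1,0]])) for a,b in((1,0),(2,3),(0,3),(1,2))];print(h)
q=P([(418,125),(487,125),(485,478),(422,478)]);print("slot c",q.mean(0),[np.linalg.norm(q[j]-q[j-1]).round(4) for j in range(4)])
print([np.degrees(np.arctan2(*(q[a]-q[b])[[1,0]])) for a,b in((1,0),(2,3),(0,3),(1,2))])
e=P([(5,3),(745,3),(705,570),(75,570)],.129);print("edge c",e.mean(0),[np.linalg.norm(e[j]-e[j-1]).round(4) for j in range(4)])
l=P([(453,210),(453,405)],.1165);print("lips",l,l.mean(0))
yb=np.array([np.sin(np.radians(12.6)),np.cos(np.radians(12.6))]);xb=np.array([yb[1],-yb[0]])
for n,v in(("screw",s.mean(0)),("slot",q.mean(0)),("edge",e.mean(0)),("lips",l.mean(0)),("topslot",np.array([.5692,.1937])),("topscrew",np.array([.5509,.1985])),("top edge",np.array([.5517,.1972])),("scene edge",np.array([.5502,.1949]))):
    print(n,"xb",v[:2]@xb,"yb",v[:2]@yb)
E
```

```text
screw c [0.551 0.196 0.129] [np.float64(0.1241), np.float64(0.1098), np.float64(0.1241), np.float64(0.1102)]
[np.float64(-12.578949865491582), np.float64(-12.594899548281106), np.float64(77.28563048593742), np.float64(77.48543884288469)]
slot c [0.5686 0.192  0.129 ] [np.float64(0.1052), np.float64(0.0161), np.float64(0.1052), np.float64(0.0164)]
[np.float64(-12.580177601252533), np.float64(-12.59369686837372), np.float64(77.01728234638601), np.float64(77.14870332262454)]
edge c [0.5518 0.1958 0.129 ] [np.float64(0.1681), np.float64(0.1673), np.float64(0.1682), np.float64(0.1687)]
lips [[0.5752 0.2217 0.1165]
 [0.5615 0.1627 0.1165]] [0.5683 0.1922 0.1165]
screw xb 0.49500802974354435 yb 0.3114715890843106
slot xb 0.5130584296254226 yb 0.3113782809833043
edge xb 0.49581467321333766 yb 0.31148436981809074
lips xb 0.512735783329418 yb 0.31152171137242113
topslot xb 0.5132374750370248 yb 0.31320220979044744
topscrew xb 0.49433111073484215 yb 0.3138945889301966
top edge xb 0.49539543035820877 yb 0.3128004117327935
scene edge xb 0.4944332846705127 yb 0.3102285883182396
```

Box y agrees across features (0.3114 for slot, screws and lips), and the sizes match (slot 105×16 mm, lips 60 mm). The slot is about 17 mm past the box centre, which is inside the allowed band. Now I'll go to a start point 15 mm short of the slot, above the plate.

```bash
cat >> h.py <<'E'
yb=np.array([np.sin(np.radians(12.58)),np.cos(np.radians(12.58))]);xb=np.array([yb[1],-yb[0]])
def box(x,y,z):
    st=ctrl.get_state();p=st["position"]
    print("xb",round(p[:2]@xb,4),"yb",round(p[:2]@yb,4),"z",round(p[2],4),"torque",st["torque"].round(2))
    return goto([*(x*xb+y*yb),z],-12.58,st)
E
python3 -c "
from h import *
box(.498,.3124,.215)"
```

```text
xb 0.5208 yb 0.2299 z 0.2571 torque [-0.05  0.11  0.01]
pos [0.5583 0.1109 0.2571] head -12.64 dp cm [-2.29 -8.25  4.21] rot [-0.0002 -0.0002 -0.0011] F [-0.7  0.1 -2.5] t 11.95 g 7.7
```

```bash
python3 -m crank '{"dp":[[-0.8,-2.75,0],[-0.8,-2.75,0],[-0.7,-2.75,0],[0,0,1.5],[0,0,2],[0,0,1.5],[0,0,0.5],[0,0,0]],"delta_rot":[[0,0,-0.001],[0,0,0],[0,0,0],[0,0,0],[0,0,0],[0,0,0],[0,0,0],[0,0,0]]}'
python3 -m crank '{"dp":[[0,0,0],[0,0,0],[0,0,0],[0,0,0],[0,0,0],[0,0,0],[0,0,0],[0,0,0]],"delta_rot":[[0,0,0],[0,0,0],[0,0,0],[0,0,0],[0,0,0],[0,0,0],[0,0,0],[0,0,0]]}'
python3 -c "
from h import *
import cv2
box(.498,.3124,.180)
im=ctrl.get_image('scene');cv2.imwrite('pics/s8.png',cv2.convertScaleAbs(cv2.resize(im[100:250,160:360],None,fx=4,fy=4,interpolation=cv2.INTER_CUBIC),alpha=1.3))"
```

```text
time: 12.75
position: [0.5534, 0.1963, 0.2011]
tool_rot: [3.122, -0.344, -0.002]
ft_force: [0.0, 0.2, -1.3]
grip_width: 0.086
time: 13.55
position: [0.5538, 0.1969, 0.2019]
tool_rot: [-3.123, 0.343, -0.0]
ft_force: [-0.5, -0.2, -1.6]
grip_width: 0.086
xb 0.4977 yb 0.3128 z 0.2019 torque [-0.06  0.09 -0.05]
pos [0.5538 0.1969 0.2019] head -12.55 dp cm [0.03 0.04 2.19] rot [-0.0001 -0.      0.0006] F [-0.5 -0.2 -1.6] t 13.55 g 7.5
```

View pics/s8.png

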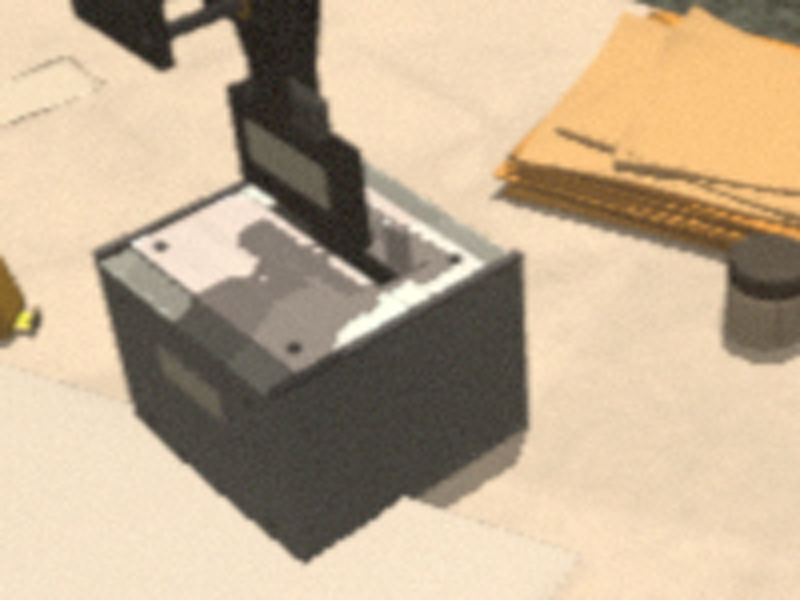

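The cartridge hangs upright over the plate, just before the ears. I'll lower it to about 5 mm above the plate and approach in +x.

```bash
python3 -m crank '{"dp":[[0,0,0.8],[0,0,0.8],[0,0,0.4],[0,0,0.2],[0.3,0.04,0],[0.3,0,0],[0.2,0,0],[0,0,0]],"delta_rot":[[0,0,0],[0,0,0],[0,0,0],[0,0,0],[0,0,0],[0,0,0],[0,0,0],[0,0,0]]}'
python3 -m crank '{"dp":[[0.1,0,0],[0.1,0,0],[0.1,0,0],[0.1,0,0],[0,0,0],[0,0,0],[0,0,0],[0,0,0]],"delta_rot":[[0,0,0],[0,0,0],[0,0,0],[0,0,0],[0,0,0],[0,0,0],[0,0,0],[0,0,0]]}'
python3 -c "
from h import *
box(.513,.3124,.180)"
```

```text
time: 14.4
position: [0.5621, 0.1946, 0.1802]
tool_rot: [-3.123, 0.344, -0.001]
ft_force: [-0.1, -1.1, -1.2]
grip_width: 0.087
time: 15.2
position: [0.5654, 0.1939, 0.18]
tool_rot: [-3.123, 0.343, 0.0]
ft_force: [0.5, 0.4, -1.3]
grip_width: 0.09
xb 0.5096 yb 0.3124 z 0.18 torque [-0.08  0.01  0.01]
pos [0.5654 0.1939 0.18  ] head -12.54 dp cm [ 0.34  0.   -0.  ] rot [-0.0001  0.      0.0006] F [ 0.5  0.4 -1.3] t 15.2 g 7.8
```

```bash
python3 -m crank '{"dp":[[0.1,0,0],[0.1,0,0],[0.1,0,0],[0.1,0,0],[0,0,0],[0,0,0],[0,0,0],[0,0,0]],"delta_rot":[[0,0,0],[0,0,0],[0,0,0],[0,0,0],[0,0,0],[0,0,0],[0,0,0],[0,0,0]]}'
python3 -c "
from h import *
box(.513,.3124,.180)"
```

```text
time: 16.0
position: [0.5693, 0.193, 0.18]
tool_rot: [-3.123, 0.343, -0.0]
ft_force: [-0.1, -0.1, -2.8]
grip_width: 0.089
xb 0.5136 yb 0.3124 z 0.18 torque [-0.09  0.07 -0.  ]
pos [0.5693 0.193  0.18  ] head -12.55 dp cm [-0.06 -0.   -0.  ] rot [-0.0001 -0.      0.0006] F [-0.1 -0.1 -2.8] t 16.0 g 7.7
```

Close, with no contact yet. I'll continue in 0.5 mm steps.

```bash
python3 -m crank '{"dp":[[0.05,0,0],[0.05,0,0],[0.05,0,0],[0.05,0,0],[0,0,0],[0,0,0],[0,0,0],[0,0,0]],"delta_rot":[[0,0,0],[0,0,0],[0,0,0],[0,0,0],[0,0,0],[0,0,0],[0,0,0],[0,0,0]]}'
python3 -c "
from h import *
box(.513,.3124,.180)"
```

```text
time: 16.8
position: [0.5705, 0.1929, 0.1799]
tool_rot: [-3.123, 0.343, 0.003]
ft_force: [-5.1, 0.1, 1.1]
grip_width: 0.088
xb 0.5148 yb 0.3125 z 0.1799 torque [0.08 1.51 0.01]
pos [0.5705 0.1929 0.1799] head -12.52 dp cm [-0.18  0.01 -0.01] rot [0.0001 0.0017 0.001 ] F [-5.1  0.1  1.1] t 16.8 g 7.7
```

Contact with the ears at xb≈0.5146 with 5 N, against 0.5143 predicted from vision. I'll back off 2.5 mm in command, to the slot's middle, and lower gently.

```bash
python3 -m crank '{"dp":[[-0.15,0,0],[-0.1,0,0],[0,0,0],[0,0,0.15],[0,0,0.15],[0,0,0.15],[0,0,0.15],[0,0,0]],"delta_rot":[[0,0,0],[0,0,0],[0,0,0],[0,0,0],[0,0,0],[0,0,0],[0,0,0],[0,0,0]]}'
python3 -c "
from h import *
box(.513,.3124,.170)"
```

```text
time: 17.6
position: [0.5688, 0.193, 0.1736]
tool_rot: [3.123, -0.343, -0.0]
ft_force: [-0.2, -0.7, -1.4]
grip_width: 0.088
xb 0.5131 yb 0.3122 z 0.1736 torque [-0.1   0.08  0.02]
pos [0.5688 0.193  0.1736] head -12.55 dp cm [-0.01 -0.02  0.36] rot [0.0003 0.0002 0.0005] F [-0.2 -0.7 -1.4] t 17.6 g 7.7
```

```bash
python3 -m crank '{"dp":[[0,0,0.15],[0,0,0.15],[0,0,0.1],[0,0,0.1],[0,0,0],[0,0,0],[0,0,0],[0,0,0]],"delta_rot":[[0,0,0],[0,0,0],[0,0,0],[0,0,0],[0,0,0],[0,0,0],[0,0,0],[0,0,0]]}'
python3 -c "
from h import *
box(.513,.3124,.170)"
```

```text
time: 18.4
position: [0.5689, 0.1932, 0.169]
tool_rot: [-3.123, 0.343, -0.0]
ft_force: [-0.6, 0.3, -1.7]
grip_width: 0.089
xb 0.5132 yb 0.3124 z 0.169 torque [-0.12  0.11  0.05]
pos [0.5689 0.1932 0.169 ] head -12.55 dp cm [-0.02  0.   -0.1 ] rot [-0.0001 -0.0001  0.0005] F [-0.6  0.3 -1.7] t 18.4 g 7.7
```

The underside should now be 6 mm below the plate's face with no contact, so it is in the slot. On to the lips.

```bash
python3 -m crank '{"dp":[[0,0,0.15],[0,0,0.15],[0,0,0.15],[0,0,0.15],[0,0,0.1],[0,0,0.1],[0,0,0],[0,0,0]],"delta_rot":[[0,0,0],[0,0,0],[0,0,0],[0,0,0],[0,0,0],[0,0,0],[0,0,0],[0,0,0]]}'
python3 -c "
from h import *
box(.513,.3124,.170)"
```

```text
time: 19.2
position: [0.57, 0.1935, 0.1633]
tool_rot: [-3.121, 0.343, -0.004]
ft_force: [-0.7, 0.8, 6.1]
grip_width: 0.085
xb 0.5142 yb 0.313 z 0.1633 torque [-0.21  0.39 -0.01]
pos [0.57   0.1935 0.1633] head -12.55 dp cm [-0.12  0.06 -0.67] rot [-0.0023 -0.0026  0.0006] F [-0.7  0.8  6.1] t 19.2 g 7.4
```

```bash
python3 -m crank '{"dp":[[0,0,0.1],[0,0,0.1],[0,0,0],[0,0,0],[0,0,0],[0,0,0],[0,0,0],[0,0,0]],"delta_rot":[[0,0,0],[0,0,0],[0,0,0],[0,0,0],[0,0,0],[0,0,0],[0,0,0],[0,0,0]]}'
python3 -c "
from h import *
import cv2
box(.513,.3124,.170)
im=ctrl.get_image('scene');cv2.imwrite('pics/s9.png',cv2.convertScaleAbs(cv2.resize(im[100:250,160:360],None,fx=4,fy=4,interpolation=cv2.INTER_CUBIC),alpha=1.3))"
```

```text
time: 20.0
position: [0.569, 0.1935, 0.1589]
tool_rot: [-3.122, 0.343, -0.0]
ft_force: [0.7, 2.0, 1.7]
grip_width: 0.089
xb 0.5132 yb 0.3128 z 0.1589 torque [0.33 0.09 0.03]
pos [0.569  0.1935 0.1589] head -12.53 dp cm [-0.02  0.04 -1.11] rot [-0.0005 -0.0001  0.0008] F [0.7 2.  1.7] t 20.0 g 7.7
```

View pics/s9.png

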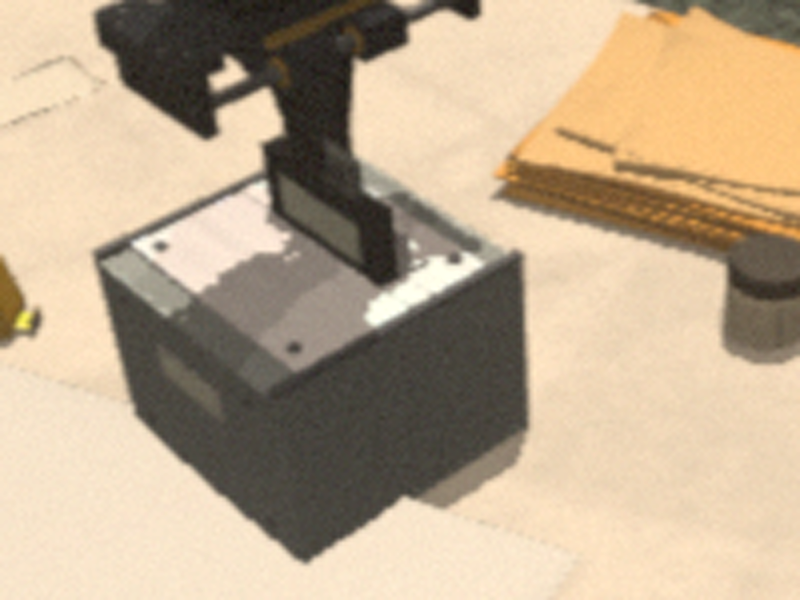

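It is through the lips. I'll push on down, stopping before the fingers reach the plate.

```bash
python3 -m crank '{"dp":[[0,0,0.2],[0,0,0.2],[0,0,0.25],[0,0,0.25],[0,0,0.25],[0,0,0.2],[0,0,0],[0,0,0]],"delta_rot":[[0,0,0],[0,0,0],[0,0,0],[0,0,0],[0,0,0],[0,0,0],[0,0,0],[0,0,0]]}'
python3 -m crank '{"dp":[[0,0,0.3],[0,0,0.3],[0,0,0.4],[0,0,0.4],[0,0,0.4],[0,0,0.3],[0,0,0],[0,0,0]],"delta_rot":[[0,0,0],[0,0,0],[0,0,0],[0,0,0],[0,0,0],[0,0,0],[0,0,0],[0,0,0]]}'
python3 -c "
from h import *
import cv2
box(.513,.3124,.118)
im=ctrl.get_image('scene');cv2.imwrite('pics/s10.png',cv2.convertScaleAbs(cv2.resize(im[100:250,160:360],None,fx=4,fy=4,interpolation=cv2.INTER_CUBIC),alpha=1.3))"
```

```text
time: 20.85
position: [0.5685, 0.1928, 0.1448]
tool_rot: [3.122, -0.343, -0.001]
ft_force: [-0.5, 0.4, -1.0]
grip_width: 0.089
time: 21.65
position: [0.5683, 0.1932, 0.1236]
tool_rot: [3.122, -0.343, -0.002]
ft_force: [-0.1, 0.7, -2.9]
grip_width: 0.083
xb 0.5126 yb 0.3124 z 0.1236 torque [ 0.12 -0.04  0.01]
pos [0.5683 0.1932 0.1236] head -12.54 dp cm [ 0.04 -0.    0.56] rot [0.0005 0.0011 0.0007] F [-0.1  0.7 -2.9] t 21.65 g 7.2
```

View pics/s10.png

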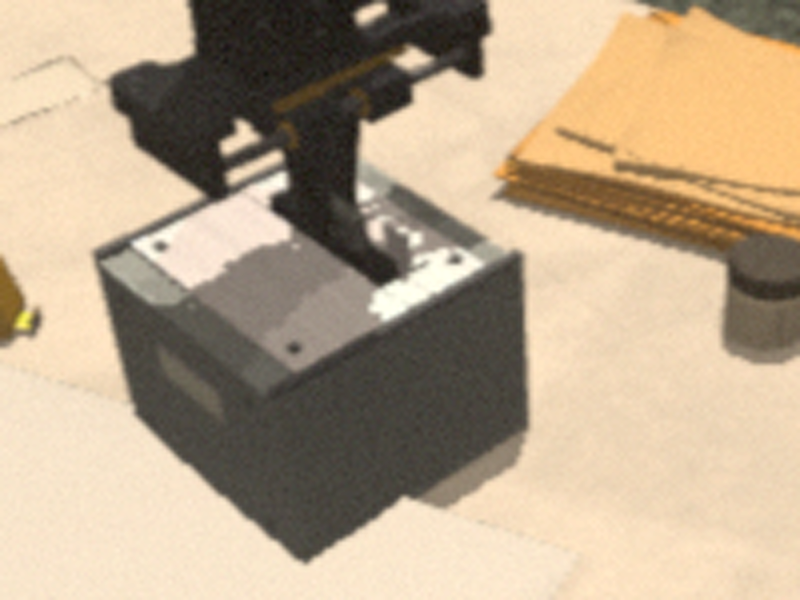

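```bash
python3 -m crank '{"dp":[[0,0,0.2],[0,0,0.2],[0,0,0.1],[0,0,0],[0,0,0],[0,0,0],[0,0,0],[0,0,0]],"delta_rot":[[0,0,0],[0,0,0],[0,0,0],[0,0,0],[0,0,0],[0,0,0],[0,0,0],[0,0,0]]}'
python3 -c "
from h import *
box(.513,.3124,.118)"
python3 -m crank '{"dp":[[0,0,0],[0,0,0],[0,0,0],[0,0,0],[0,0,0],[0,0,0],[0,0,0],[0,0,0]],"delta_rot":[[0,0,0],[0,0,0],[0,0,0],[0,0,0],[0,0,0],[0,0,0],[0,0,0],[0,0,0]]}' 3 40
python3 -m crank '{"dp":[[0,0,-0.5],[0,0,-1],[0,0,-1.5],[0,0,-1],[0,0,-0.5],[0,0,0],[0,0,0],[0,0,0]],"delta_rot":[[0,0,0],[0,0,0],[0,0,0],[0,0,0],[0,0,0],[0,0,0],[0,0,0],[0,0,0]]}'
python3 -c "
from h import *
import cv2
box(.513,.3124,.118)
im=ctrl.get_image('scene');cv2.imwrite('pics/s11.png',cv2.convertScaleAbs(cv2.resize(im[100:250,160:360],None,fx=4,fy=4,interpolation=cv2.INTER_CUBIC),alpha=1.3))
i=ctrl.camera_info('wrist');np.save('w11.npy',i,allow_pickle=True)
im=ctrl.get_image('wrist');cv2.imwrite('pics/w11.png',im)"
```

```text
time: 22.5
position: [0.569, 0.1931, 0.1196]
tool_rot: [-3.123, 0.343, -0.0]
ft_force: [-0.0, 0.6, 2.0]
grip_width: 0.084
xb 0.5133 yb 0.3124 z 0.1196 torque [-0.09  0.15 -0.05]
pos [0.569  0.1931 0.1196] head -12.55 dp cm [-0.03  0.    0.16] rot [-0.0002 -0.0002  0.0006] F [-0.   0.6  2. ] t 22.5 g 7.3
time: 23.3
position: [0.5689, 0.1931, 0.1195]
tool_rot: [-3.123, 0.343, -0.0]
ft_force: [0.3, 0.2, 0.3]
grip_width: 0.345
time: 24.1
position: [0.5685, 0.193, 0.1638]
tool_rot: [3.122, -0.343, -0.001]
ft_force: [-1.0, 0.4, 0.0]
grip_width: 0.344
xb 0.5128 yb 0.3122 z 0.1638 torque [-0.11  0.03  0.02]
pos [0.5685 0.193  0.1638] head -12.54 dp cm [ 0.03 -0.02  4.58] rot [0.0006 0.0009 0.0007] F [-1.   0.4  0. ] t 24.1 g 29.9
```

View pics/s11.png

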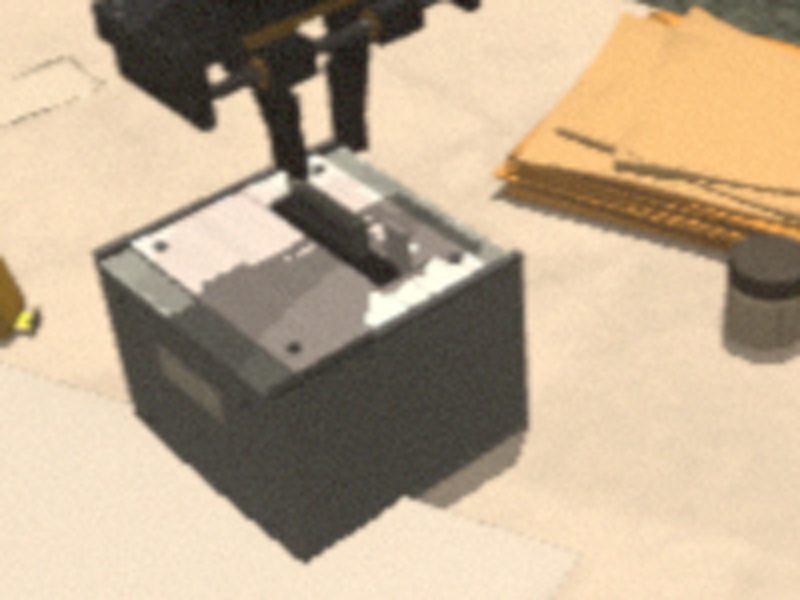

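View pics/w11.png

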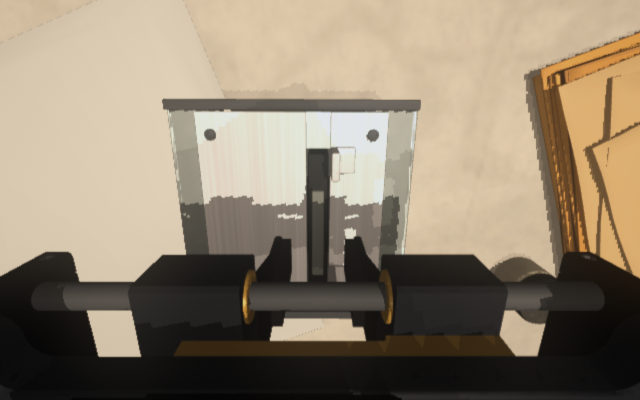

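The lips hold the cartridge upright with its tab up through the slot, at about (318,235) in the wrist view. I'll shut the fingers and press on the tab's top.

```bash
python3 -m crank '{"dp":[[0.03,0,0],[0,0,0],[0,0,0],[0,0,0],[0,0,0.5],[0,0,0.5],[0,0,0.4],[0,0,0]],"delta_rot":[[0,0,0],[0,0,0],[0,0,0],[0,0,0],[0,0,0],[0,0,0],[0,0,0],[0,0,0]]}' 0 40
python3 -m crank '{"dp":[[0,0,0.2],[0,0,0.2],[0,0,0.2],[0,0,0.15],[0,0,0.15],[0,0,0.15],[0,0,0.15],[0,0,0]],"delta_rot":[[0,0,0],[0,0,0],[0,0,0],[0,0,0],[0,0,0],[0,0,0],[0,0,0],[0,0,0]]}'
python3 -c "
from h import *
box(.513,.3124,.118)"
```

```text
time: 25.0
position: [0.5685, 0.1929, 0.1494]
tool_rot: [3.122, -0.343, -0.002]
ft_force: [0.1, 0.5, 0.3]
grip_width: 0.005
time: 25.8
position: [0.569, 0.193, 0.1382]
tool_rot: [3.123, -0.343, -0.001]
ft_force: [0.6, 0.8, -0.4]
grip_width: 0.004
xb 0.5133 yb 0.3123 z 0.1382 torque [-0.09  0.04  0.  ]
pos [0.569  0.193  0.1382] head -12.55 dp cm [-0.03 -0.01  2.02] rot [0.0002 0.0003 0.0006] F [ 0.6  0.8 -0.4] t 25.8 g 0.4
```

```bash
python3 -m crank '{"dp":[[0,0,0.15],[0,0,0.15],[0,0,0.15],[0,0,0.15],[0,0,0.1],[0,0,0.1],[0,0,0],[0,0,0]],"delta_rot":[[0,0,0],[0,0,0],[0,0,0],[0,0,0],[0,0,0],[0,0,0],[0,0,0],[0,0,0]]}'
python3 -c "
from h import *
box(.513,.3124,.118)"
```

```text
time: 26.6
position: [0.5692, 0.1932, 0.1304]
tool_rot: [-3.123, 0.343, -0.0]
ft_force: [0.1, 0.8, 2.0]
grip_width: 0.007
xb 0.5134 yb 0.3125 z 0.1304 torque [-0.01  0.03  0.02]
pos [0.5692 0.1932 0.1304] head -12.54 dp cm [-0.04  0.02  1.24] rot [-0.0002 -0.      0.0007] F [0.1 0.8 2. ] t 26.6 g 0.6
```

Light contact of 2 N, with the tab being pushed. I'll continue down.

```bash
python3 -m crank '{"dp":[[0,0,0.15],[0,0,0.15],[0,0,0.15],[0,0,0.15],[0,0,0.15],[0,0,0.1],[0,0,0],[0,0,0]],"delta_rot":[[0,0,0],[0,0,0],[0,0,0],[0,0,0],[0,0,0],[0,0,0],[0,0,0],[0,0,0]]}'
python3 -c "
from h import *
import cv2
box(.513,.3124,.118)
im=ctrl.get_image('scene');cv2.imwrite('pics/s12.png',cv2.convertScaleAbs(cv2.resize(im[100:250,160:360],None,fx=4,fy=4,interpolation=cv2.INTER_CUBIC),alpha=1.3))"
```

```text
time: 27.4
position: [0.5689, 0.1931, 0.1216]
tool_rot: [3.123, -0.343, -0.001]
ft_force: [-0.5, 0.3, 0.9]
grip_width: 0.003
xb 0.5132 yb 0.3124 z 0.1216 torque [-0.02 -0.01 -0.02]
pos [0.5689 0.1931 0.1216] head -12.54 dp cm [-0.02 -0.    0.36] rot [0.0002 0.0004 0.0007] F [-0.5  0.3  0.9] t 27.4 g 0.2
```

View pics/s12.png

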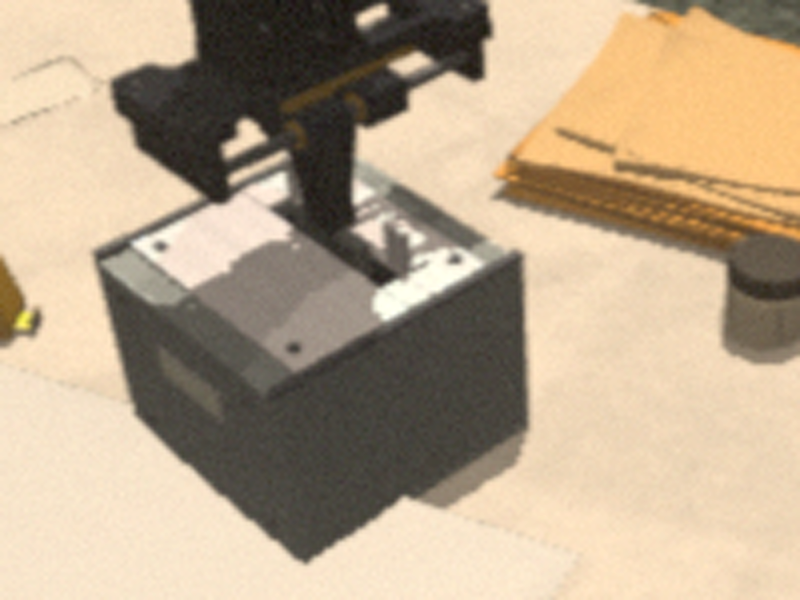

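```bash
python3 -m crank '{"dp":[[0,0,0.1],[0,0,0.1],[0,0,0.1],[0,0,0.1],[0,0,0.1],[0,0,0],[0,0,0],[0,0,0]],"delta_rot":[[0,0,0],[0,0,0],[0,0,0],[0,0,0],[0,0,0],[0,0,0],[0,0,0],[0,0,0]]}'
python3 -c "
from h import *
import cv2
box(.513,.3124,.118)
im=ctrl.get_image('scene');cv2.imwrite('pics/s13.png',cv2.convertScaleAbs(cv2.resize(im[100:250,160:360],None,fx=4,fy=4,interpolation=cv2.INTER_CUBIC),alpha=1.3))"
```

```text
time: 28.25
position: [0.569, 0.193, 0.1167]
tool_rot: [3.123, -0.343, -0.001]
ft_force: [0.7, -0.7, -0.2]
grip_width: 0.002
xb 0.5133 yb 0.3123 z 0.1167 torque [-0.14  0.02  0.01]
pos [0.569  0.193  0.1167] head -12.55 dp cm [-0.03 -0.01 -0.13] rot [0.0002 0.0004 0.0006] F [ 0.7 -0.7 -0.2] t 28.25 g 0.2
```

View pics/s13.png

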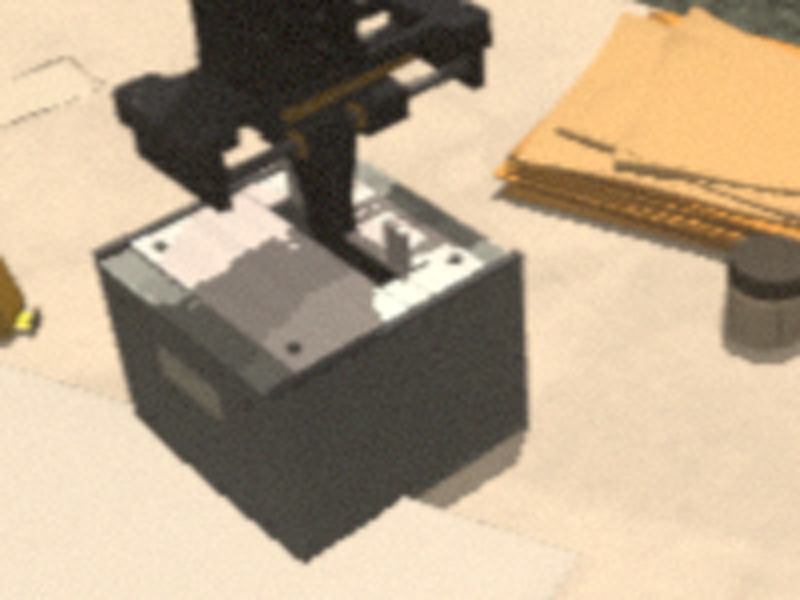

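The tab is gone from the slot and the force is zero, so it has dropped. I'll retreat and confirm from above.

```bash
python3 -m crank '{"dp":[[0,0,-2],[0,0,-4],[0,0,-4],[0,0,-3],[0,2,0],[0,4,0],[0,3,0],[0,0,0]],"delta_rot":[[0,0,0],[0,0,0],[0,0,0],[0,0,0],[0,0,0],[0,0,0],[0,0,0],[0,0,0]]}'
python3 -m crank '{"dp":[[0,0,0],[0,0,0],[0,0,0],[0,0,0],[0,0,0],[0,0,0],[0,0,0],[0,0,0]],"delta_rot":[[0,0,0],[0,0,0],[0,0,0],[0,0,0],[0,0,0],[0,0,0],[0,0,0],[0,0,0]]}'
python3 -c "
from h import *
import cv2
box(.513,.3124,.118)
im=ctrl.get_image('wrist');cv2.imwrite('pics/w14.png',cv2.resize(im[0:200,190:440],None,fx=3,fy=3,interpolation=cv2.INTER_CUBIC))
im=ctrl.get_image('scene');cv2.imwrite('pics/s14.png',cv2.convertScaleAbs(im,alpha=1.4))"
```

```text
time: 29.1
position: [0.549, 0.0984, 0.2467]
tool_rot: [3.119, -0.356, -0.0]
ft_force: [-0.5, 0.0, 0.5]
grip_width: 0.003
time: 29.9
position: [0.5496, 0.1052, 0.2469]
tool_rot: [-3.123, 0.343, -0.0]
ft_force: [-0.1, -0.1, -0.3]
grip_width: 0.007
xb 0.5135 yb 0.2224 z 0.2469 torque [-0.13  0.09 -0.03]
pos [0.5496 0.1052 0.2469] head -12.55 dp cm [-0.05 -9.   12.89] rot [-0.     -0.      0.0006] F [-0.1 -0.1 -0.3] t 29.9 g 0.6
```

View pics/w14.png

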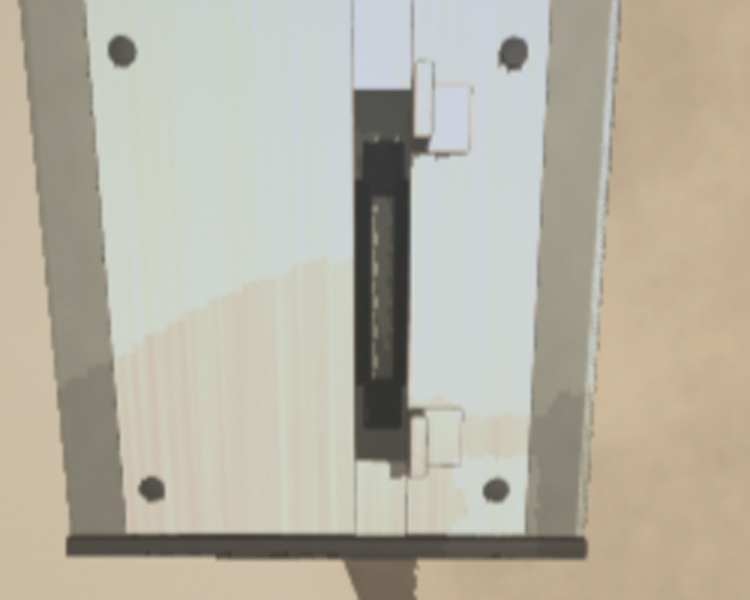

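View pics/s14.png

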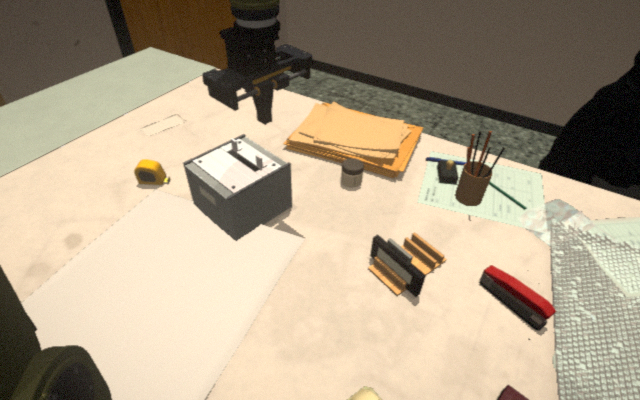

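The wrist view through the slot shows the cartridge standing well below the lips. Its body spans rows 140–428, foreshortened to about 0.83 of its size at plate level, which puts its top near z 0.065, so it is on the floor. The long cartridge is still in its groove at (398,265) in the scene view. Handing in.

```bash
python3 -c "
from h import *
print(ctrl.close_job())"
```

```text
the job is handed in; nothing more can be done
None
```

The short cartridge is inside the returns box, standing upright with its tab up on the box floor. The long cartridge was left in its place, and the job is handed in.

- **Picking:** The far cartridge measured 100 mm against 130 mm for the near one, so I took the far one. My first grasp closed on nothing. The images showed the fingertips about 18 mm behind the reported TCP, not 19 mm ahead as stated. I corrected for that, and the second grasp held.
- **Posting:** I felt both stop ears with about 5 N, within 0.5 mm of where the images had put them. I then backed off to the slot's middle and pushed the cartridge through the lips. I let go with the tab still above the plate and pressed it in with shut fingers until it dropped.
- **Forces:** The highest reading on the box was about 6 N, around 8 N allowing for the cartridge's weight. I only read the force at the end of each move, so I did not see any brief peaks in between.
- **Last checks:** The wrist view through the slot shows the cartridge below the lips, its top at about 65 mm, which matches standing on the floor. The force reads zero and the gripper is clear of everything. I stopped at about 30 s of the 54 s allowed. No check failed or disagreed apart from the fingertip offset.

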